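# Load the winder spindle: hub, spacer, end cap

## Task

Load the small filament winder's horizontal spindle: slide on the long eight-sided hub first, then the square spacer, then push the closed end cap on, open end first, until it leaves the whole stack gently clamped against the sprung rubber pad: no slack anywhere, the spring squeezed a little but nowhere near flat. Feel your way, do not force anything, and leave the other things on the bench where they are.

Things in the scene. Friction and masses are not known exactly. Their poses are not given: they have to be found in the camera images.
- winder: Winder fixed to the bench: base plate 160 x 100 x 12 mm, black tower 70 mm wide, 91 mm tall, from which a steel spindle sticks out level along the winder's own -x. Origin on the bench below the spindle line; +x runs from the spindle's tip into the tower, z up. Spindle axis 75 mm above the bench, tip at x = -108 mm, tower's front face at x = +5 mm, base plate from x = -60 to +100 mm.
- spindle_tip (a point): Centre of the spindle's tip; axes as the winder's (+x along the spindle towards the pad, z up). The spindle is 12 mm in diameter; its first 6 mm taper down to 5 mm at the tip.
- strip (a point): Point on the spindle axis 25 mm behind the tip. Along the underside, 4 to 52 mm behind the tip, runs a brass spring strip, 3 mm proud, ramped at the tip end (the cap takes 8 to 20 N to ride up it), pressing down with 11 to 13 N, giving 4 mm. Only the cap rubs on it: it drags (4 to 20 N, different each time, most if held off-centre), sits about 0.7 mm low and stays where it is left.
- pad_zone (a point): Point on the spindle axis 70 mm behind the tip. Near it is the face of a sprung rubber pad, 32 mm wide, on a collar that has been set anew and is not measured: the face lies 62 to 78 mm behind the tip. The pad gives 5 mm before it is flat, at 4 N per mm; the collar does not slip.
- hub: Long grey eight-sided sleeve, 28 mm long, 40 mm across flats, 20 mm eight-sided through bore, standing on a flat with its bore level, 50 g. Origin: on the bore axis, mid-length; x along the bore; either way round will do. With its axis 2 mm below the spindle's it clears spindle and strip all round.
- spacer: Grey square block 46 x 46 mm, 16 mm thick, 20 mm square through bore, standing on edge with its bore level, 35 g. Origin: on the bore axis, mid-thickness; x along the bore; either way round. With its axis 2 mm below the spindle's it clears spindle and strip all round.
- cap: Grey eight-sided end cap, 43 mm long, 36 mm across flats, lying on a flat with its bore level, 45 g. Blind bore 13.4 mm wide, 38 mm deep, open at the end towards the cap's own +x, closed at -x. Origin: on the bore axis, mid-length; the open end is at x = +21.5 mm.
- screwdriver: Bystander, not to be moved: screwdriver 170 mm long lying on the bench.
- scraper: Bystander, not to be moved: flat scraper 200 mm long lying on the bench.
- jar: Bystander, not to be moved: clear jar with a black lid, 48 mm wide, 60 mm tall.
- bone_a: Bystander, not to be moved: white printed finger bone, 66 mm long, 14 mm tall.
- bone_b: Bystander, not to be moved: another white printed finger bone, 66 mm long, 14 mm tall.
- adapter: Bystander, not to be moved: white rounded box 60 x 45 x 24 mm.
- bush: Bystander, not to be moved: steel bush, a ring 28 mm wide and 12 mm tall, bore standing upright.
Not all that is in view belongs to the job. What is shaped like the hub but brown or turquoise is not meant.

How it is judged (in metres and radians):
On the way, in this order (a step that is already met when the one before it is completed fails the run):
1. the hub is on the spindle, the spacer and the cap not yet (x of hub in the frame of spindle_tip between 0.018 and 0.07 m and y of hub in the frame of spindle_tip between -0.009 and 0.009 m and z of hub in the frame of spindle_tip between -0.009 and 0.009 m and not (x of spacer in the frame of spindle_tip between 0 and 0.07 m and y of spacer in the frame of spindle_tip between -0.009 and 0.009 m and z of spacer in the frame of spindle_tip between -0.009 and 0.009 m) and not (x of cap in the frame of spindle_tip between -0.015 and 0.07 m and y of cap in the frame of spindle_tip between -0.009 and 0.009 m and z of cap in the frame of spindle_tip between -0.009 and 0.009 m)), for 0.2 s.
2. the spacer is on the spindle in front of the hub, the cap not yet (x of hub in the frame of spindle_tip between 0.025 and 0.075 m and y of hub in the frame of spindle_tip between -0.009 and 0.009 m and z of hub in the frame of spindle_tip between -0.009 and 0.009 m and x of spacer in the frame of spindle_tip between 0.008 and 0.056 m and y of spacer in the frame of spindle_tip between -0.009 and 0.009 m and z of spacer in the frame of spindle_tip between -0.009 and 0.009 m and not (x of cap in the frame of spindle_tip between -0.015 and 0.07 m and y of cap in the frame of spindle_tip between -0.009 and 0.009 m and z of cap in the frame of spindle_tip between -0.009 and 0.009 m)), for 0.2 s.
At the end, for the whole second after the job is handed in: Hub, spacer, cap on the spindle in this order from the pad out (within 9 mm of its axis, cap within 0.12 rad), at rest and let go, the stack left clamped: hub and spacer press each other with 0.8 to 9 N (spring squeezed about 0.2 to 2.2 mm), spacer and cap with over 0.8 N (x of hub in the frame of spindle_tip between 0.044 and 0.072 m and y of hub in the frame of spindle_tip between -0.009 and 0.009 m and z of hub in the frame of spindle_tip between -0.009 and 0.009 m and x of spacer in the frame of spindle_tip between 0.022 and 0.05 m and y of spacer in the frame of spindle_tip between -0.009 and 0.009 m and z of spacer in the frame of spindle_tip between -0.009 and 0.009 m and x of cap in the frame of spindle_tip between -0.006 and 0.018 m and y of cap in the frame of spindle_tip between -0.009 and 0.009 m and z of cap in the frame of spindle_tip between -0.009 and 0.009 m and angle between the x axis of cap and the x axis of spindle_tip, either way round below 0.12 rad and contact force between hub and spacer between 0.8 and 9 N and contact force between spacer and cap above 0.8 N and linear speed of each of hub, spacer, cap below 0.01 m/s); the robot touches nothing.
It fails at once if the stack is crushed: hub and spacer, or spacer and cap, pressed together with more than 13 N (contact force between hub and spacer above 13 N or contact force between spacer and cap above 13 N).
It fails at once if the hub or the spacer is forced against the winder or its pad with more than 13 N (contact force between any of hub, spacer and winder above 13 N).
It fails at once if a bystander is moved by more than 15 mm (distance of any of screwdriver, scraper, jar, bone_a, bone_b, adapter, bush from where it was at the start of the episode above 0.015 m).
It also fails if it takes over 72 s, if anything falls off the work surface, if the arm or the gripper's body presses on something with over 40 N, if the wrist force passes 120 N, or if a joint passes its speed limit or range.

## Robot

A 6-joint arm with a two-finger parallel gripper is mounted at the origin on the work surface. World frame = base frame: x ahead of the robot, y to its left, z up, the work surface at z = 0. Lengths are in m, angles in degrees, forces in N, time in s.
With the tool pointing down it reaches from about 0.25 to 0.85 m from the base axis. Payload 12.5 kg.
Tool frame: the origin (TCP) lies midway between the tips of the shut fingers; the grasp point (between the pads) lies 19 mm behind it (ctrl.grasp_offset is the distance from the TCP to the grasp point, in m); z points along the fingers, x is the direction in which the jaws open and shut, and the axes are right-handed (so a half turn about z gives the same grasp; the last joint's range is limited). The gripper opens to 93 mm and grips with 3 to 60 N. Pads are 15 mm wide; open, the fingers measure 128 mm over their backs; the gripper's body (75 mm by 188 mm) begins 65 mm behind the grasp point.
Start: joints at [62.533, 20.094, 94.641, -0, 65.266, -4.847], TCP at [0.212, 0.508, 0.219] pointing down, gripper open.
Joint ranges: [-157.81, 157.81], [-45, 120.19], [0.68, 151.7], [-89.99, 269.99], [4.06, 180], [-164.3, 164.3]. Speed limits (degrees/s): [127.2, 127.2, 159.86, 180, 180, 180].

## Interface

Orientations are given as [roll, pitch, yaw] about the fixed x, y, z axes, in that order (R = Rz(yaw) Ry(pitch) Rx(roll)).
In Python, from plant import ctrl gives the robot as it stands.
- The arm moves only by the tool apply_moves, never from a script. Its argument "steps" is a list of rows, each a list of 7 numbers: the closure, from -1 (fully open) to 1 (shut), then the shift along the tool's x, y, z in mm, then the turn, a rotation vector about the tool's x, y, z in rad. A call has 1 to 20 rows; each row is the pose to reach, as a shift and turn from the pose commanded when the call began, along the tool's axes at that moment; what a row does not reach only later rows make up. A row lasts 1/8 s, in which the tool goes at most 62.5 mm and 10.7 degrees, less where a joint would pass 70% of its speed; a pose out of reach is approached as far as the arm can. A call with a gripper value outside its range is refused whole. The fingers move at their own pace and stop on an object; "newtons" is the grip in N (left out, the last holds). Time passes only in rows, so rows that repeat a pose let the fingers close. It gives the time, the measured TCP pose, the force and the opening at its end, in the units of the state.
- ctrl.state(): the state, without advancing time (a new reading comes with each control period).
- ctrl.capture(name): name is "scene" or "side" or "wrist"; returns a dict with "image" (480x640x3 uint8, red, green, blue), "depth" (480x640 float32, m along the optical axis (not along the pixel's ray), 0 where there is no reading), "K" (3x3 intrinsics, pixels), "R" (3x3) and "t" (3): a world point X has camera coordinates R X + t. Camera axes: x right, y down, z forward; pixel columns grow to the right and rows downward; lengths in m; the calibration is good to about 2 mm. A picture is of the moment at which its call begins.
- ctrl.hand_in(): hands the job in, once; it reports no verdict.
Trained networks look in a picture, given as the dict that the camera call returned (one of the last four; its "shot" number tells which), for a name from the list of things; names that differ only in an ending like _2 or _b are one class to them, and where a whole thing is asked for, a point or a joint stands for the part that bears it (a point fixed in the world has none). Each returns a list of dicts, best first, with "conf" (0 to 1); they miss things now and then, are a little off and sometimes report something else, mostly with a low value. They report only what shows in the picture. A call takes as long as a camera call. They do not tell look-alikes from the thing itself.
- ctrl.search_frame(label, picture): "bbox" ([left, top, width, height] in pixels, round what is visible of it).
- ctrl.tip_of(label, picture): "pixel" ([row, column] in pixels: a listed point, or the origin of a listed thing).
The state is a dict: "time": time; "joint_positions": joint angles; "joint_vel": joint speeds; "joint_efforts": joint torques, N m; "position": TCP position; "orientation": TCP orientation; "contact_force": force on the tool from outside, world axes, zero at the start; "wrist_torque": the same for the moment, N m; "finger_gap": opening from 0.0 (shut) to 1.0 (fully open).
Only numpy, scipy, OpenCV 4.12 (cv2) and the standard library are available. Lean on these libraries where they do the work, as an engineer would, in place of code of your own. Each camera call takes 0.05 s, during which the arm holds its last target.

## Working session

There is one attempt and no reset: what is moved stays moved. The work goes in short steps, Python scripts to look and compute and a tool call to move; the robot and the scene stay as the last step left them, time stands still between calls to the robot, and variables do not carry over. Pictures are saved under pics/ and viewed, and the job is handed in when it is done.

Besides the shell and the picture viewer there is one more tool, called after "Call:" as name(argument=value, ...) on one line, values as JSON. apply_moves: Moves the arm, as the interface text tells. Its arguments: {"type":"object","properties":{"steps":{"type":"array","items":{"type":"array","items":{"type":"number"}}},"newtons":{"type":"number"}},"required":["steps"]}

```bash
ls; mkdir -p pics
cat > h.py <<'E'
import numpy as np, cv2
from plant import ctrl
def save(c,n): cv2.imwrite(f'pics/{n}.png',cv2.cvtColor(c['image'],cv2.COLOR_RGB2BGR))
def pt(c,r,col,z=None):
    K=c['K'];ray=np.array([(col-K[0,2])/K[0,0],(r-K[1,2])/K[1,1],1.])
    R=np.array(c['R']);t=np.array(c['t'])
    o=-R.T@t; d=R.T@ray
    if z is None:
        return o+d*c['depth'][int(r),int(col)]
    return o+d*((z-o[2])/d[2])
def cloud(c):
    K=c['K'];h,w=c['depth'].shape
    v,u=np.mgrid[:h,:w]; d=c['depth']
    P=np.stack([(u-K[0,2])/K[0,0]*d,(v-K[1,2])/K[1,1]*d,d],-1)
    return (P-np.array(c['t']))@np.array(c['R'])
E
python3 - <<'E'
from h import *
for n in ['scene','side','wrist']:
    c=ctrl.capture(n); save(c,n+'0'); print(n,c['K'].tolist(),(-np.array(c['R']).T@c['t']).round(3))
    for l in ['winder','hub','spacer','cap','spindle_tip','strip']:
        try:
            if l not in('spindle_tip','strip'):print(l,'bb',[( [int(x) for x in b['bbox']],round(b['conf'],2)) for b in ctrl.search_frame(l,c)][:4])
            print(l,'tip',[( [int(x) for x in b['pixel']],round(b['conf'],2)) for b in ctrl.tip_of(l,c)][:4])
        except Exception as e: print(l,e)
print(ctrl.state()); print(ctrl.grasp_offset)
E
```

```text
pics
scene [[510.7800593761086, 0.0, 310.72054529445967], [0.0, 510.7800593761086, 235.43280729634543], [0.0, 0.0, 1.0]] [ 1.022 -0.402  0.632]
winder bb [([373, 185, 113, 75], 0.56)]
winder tip [([240, 423], 0.68)]
hub bb [([323, 269, 25, 27], 0.97), ([246, 312, 30, 32], 0.74), ([279, 280, 28, 28], 0.59)]
hub tip [([283, 334], 0.85), ([260, 271], 0.79), ([298, 293], 0.68), ([328, 266], 0.66)]
spacer bb [([207, 273, 31, 30], 0.58)]
spacer tip [([286, 224], 0.62)]
cap bb [([146, 323, 42, 38], 0.56), ([313, 185, 38, 27], 0.44)]
cap tip [([341, 166], 0.92)]
spindle_tip tip [([221, 372], 0.8)]
strip tip [([215, 388], 0.77), ([405, 298], 0.41)]
side [[437.78883617322776, 0.0, 323.4962459964688], [0.0, 437.78883617322776, 239.69918551221105], [0.0, 0.0, 1.0]] [ 0.249 -0.552  0.538]
winder bb [([258, 158, 57, 80], 0.78)]
winder tip [([219, 291], 0.75)]
hub bb [([296, 299, 21, 23], 0.8), ([331, 256, 26, 26], 0.79), ([340, 278, 28, 30], 0.77), ([386, 301, 27, 29], 0.64)]
hub tip [([316, 395], 0.76), ([294, 355], 0.65), ([269, 344], 0.61)]
spacer bb [([336, 326, 26, 39], 0.7)]
spacer tip [([34
[... 407 characters left out ...]
p []
{'time': 1.65, 'joint_positions': array([ 6.25328704e+01,  2.00943894e+01,  9.46409238e+01,  7.93933332e-04,
        6.52648937e+01, -4.84801922e+00]), 'joint_vel': array([ 0.07109597, -0.04536432, -0.03764328, -0.01844418, -0.03053324,
       -0.06663147]), 'joint_efforts': array([ 2.43800068e-04, -4.97244644e+01, -2.85479450e+01,  6.99732802e-02,
        2.20895070e-02,  8.83068424e-06]), 'position': array([0.2115079 , 0.50769547, 0.21862692]), 'orientation': array([-1.79999264e+02,  1.45199620e-04,  6.73805575e+01]), 'contact_force': array([-0.19743416,  0.21013246, -0.37739362]), 'wrist_torque': array([ 0.03761735, -0.00049758, -0.00697718]), 'finger_gap': 0.9988518748350868}
0.0188
```

View pics/scene0.png

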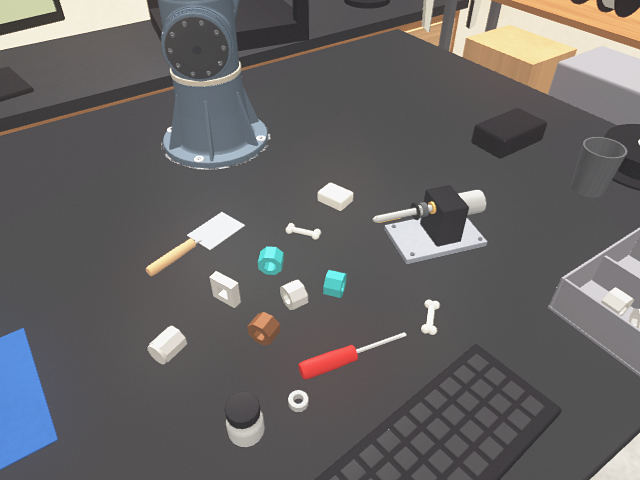

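View pics/side0.png

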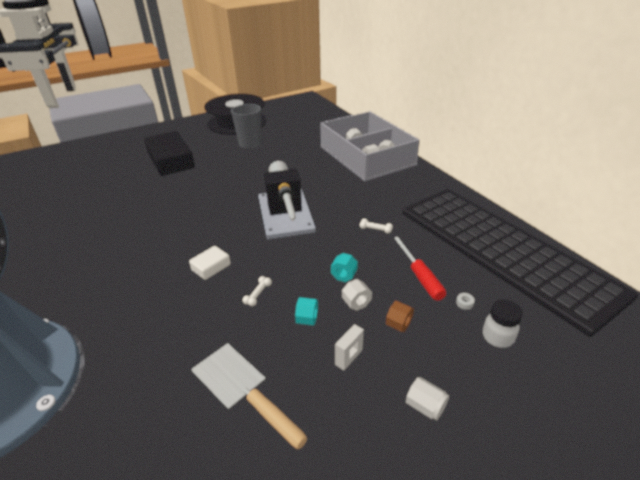

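View pics/wrist0.png

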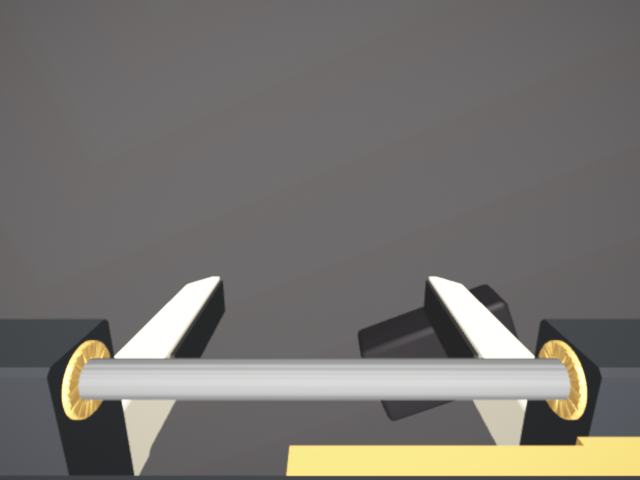

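The scene picture shows the grey hub at about (col 294,row 294), the spacer at (225,288), the cap at (167,344), and the spindle tip at (377,219). In the side view they are at (356,294), (349,347), (428,398) and (293,217). I'll measure from depth next.

```bash
python3 - <<'E'
from h import *
C={n:ctrl.capture(n) for n in ['scene','side']}
import pickle; pickle.dump(C,open('c0.pkl','wb'))
pix={'scene':dict(hub=(294,294),spacer=(288,225),cap=(344,167),tip=(219,377),tower=(205,445)),
 'side':dict(hub=(294,356),spacer=(347,349),cap=(398,428),tip=(215,292),tower=(190,282))}
for n,c in C.items():
    P=cloud(c)
    print(n,'bench z',np.median(P[330:400,0:100,2] if n=='scene' else P[420:470,100:200,2]))
    for k,(r,q) in pix[n].items():
        p=P[r,q]; print(n,k,p.round(4))
        if k in('tip','tower'):continue
        A=P[max(0,r-60):r+60,q-60:q+60].reshape(-1,3)
        img=c['image'][r-60:r+60,q-60:q+60].reshape(-1,3).astype(int)
        grey=(img.max(1)-img.min(1))<30
        m=(np.linalg.norm(A[:,:2]-p[:2],axis=1)<0.045)&(A[:,2]>0.006)&(A[:,2]<0.06)&grey
        B=A[m]; top=B[B[:,2]>np.percentile(B[:,2],97)-0.004]
        rc=cv2.minAreaRect((top[:,:2]*1000).astype(np.float32))
        rb=cv2.minAreaRect((B[:,:2]*1000).astype(np.float32))
        print('   n',m.sum(),'zmax',B[:,2].max().round(4),'top rect',rc,'all',rb)
E
python3 - <<'E'
import cv2
for n,(x,y,w,h) in dict(scene=(130,180,380,200),side=(180,150,280,280)).items():
    i=cv2.imread(f'pics/{n}0.png')[y:y+h,x:x+w]
    s=min(800/w,600/h); cv2.imwrite(f'pics/{n}0z.png',cv2.resize(i,None,fx=s,fy=s,interpolation=cv2.INTER_CUBIC))
E
```

```text
scene bench z -0.00046955381740364417
scene hub [ 0.5546 -0.1275  0.0333]
   n 577 zmax 0.0417 top rect ((545.6094970703125, -122.69123840332031), (25.68854522705078, 29.338008880615234), 0.39184877276420593) all ((544.4043579101562, -122.74903869628906), (29.34493637084961, 41.27415084838867), 89.89592742919922)
scene spacer [ 0.4866 -0.2131  0.0383]
   n 654 zmax 0.0472 top rect ((473.75421142578125, -210.12852478027344), (48.53239822387695, 17.34976577758789), 21.758955001831055) all ((474.2091979980469, -210.21548461914062), (49.14189147949219, 18.700157165527344), 22.942485809326172)
scene cap [ 0.5324 -0.3293  0.0319]
   n 896 zmax 0.0379 top rect ((522.5210571289062, -328.2025146484375), (23.26336097717285, 43.706443786621094), 22.536426544189453) all ((521.2684936523438, -328.5660400390625), (38.347740173339844, 44.88972091674805), 23.078857421875)
scene tip [0.5237 0.0608 0.0773]
scene tower [0.5721 0.1696 0.0908]
side bench z 0.0009353759058984366
side hub [ 0.5338 -0.1355  0.037 ]
   n 621 zmax 0.0425 top rect ((542.2666625976562, -123.09107208251953), (24.65202522277832, 
[... 173 characters left out ...]
519  0.5383]Traceback (most recent call last):
  File "<stdin>", line 16, in <module>
    return _quantile_unchecked(
        a, q, axis, out, overwrite_input, method, keepdims, weights)
    return _ureduce(a,
                    func=_quantile_ureduce_func,
    ...<5 lines>...
                    overwrite_input=overwrite_input,
                    method=method)
    r = func(a, **kwargs)
    result = _quantile(arr,
                       quantiles=q,
    ...<2 lines>...
                       out=out,
                       weights=wgt)
    slices_having_nans = np.isnan(arr[-1, ...])
                                  ~~~^^^^^^^^^
IndexError: index -1 is out of bounds for axis 0 with size 0
```

View pics/scene0z.png

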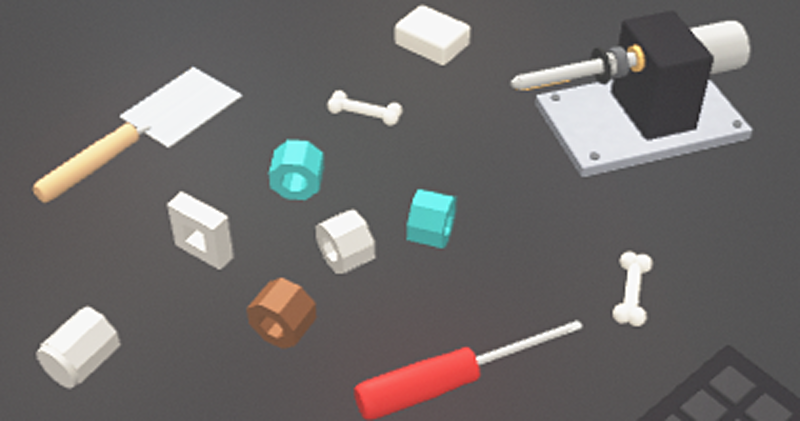

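View pics/side0z.png

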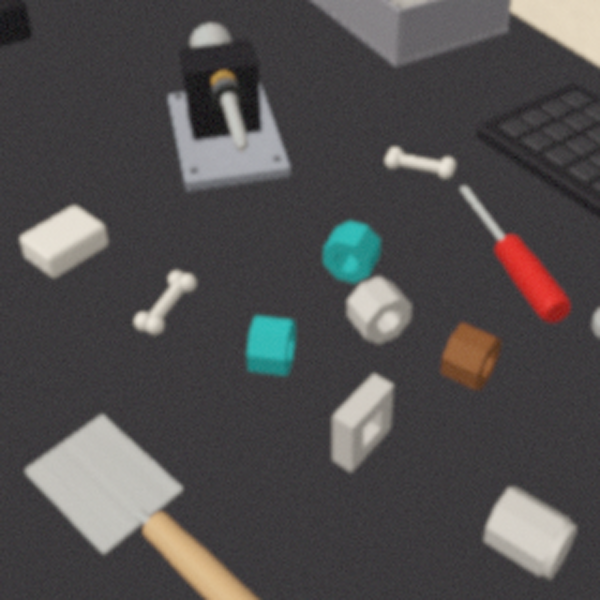

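Run:
```python
from h import *
import pickle
C=pickle.load(open('c0.pkl','rb'))
for n,c in C.items():
    P=cloud(c); A=P.reshape(-1,3); I=c['image'].reshape(-1,3).astype(int); ok=(c['depth'].ravel()>0)
    # base plate top z~12mm
    m=ok&(A[:,2]>0.009)&(A[:,2]<0.016)&(A[:,0]>.45)&(A[:,0]<.75)&(A[:,1]>.05)&(A[:,1]<.35)
    print(n,'plate',cv2.minAreaRect((A[m][:,:2]*1000).astype(np.float32)),m.sum())
    m=ok&(A[:,2]>0.086)&(A[:,2]<0.097)&(A[:,0]>.45)&(A[:,0]<.75)&(A[:,1]>.05)&(A[:,1]<.35)
    print(n,'tower top',cv2.minAreaRect((A[m][:,:2]*1000).astype(np.float32)),m.sum(),np.median(A[m][:,2]))
    m=ok&(A[:,2]>0.06)&(A[:,2]<0.084)&(np.hypot(A[:,0]-.5237,A[:,1]-.0608)<.06)
    B=A[m]; mean=B.mean(0); u=np.linalg.svd(B-mean)[2][0]; u*=np.sign(u[1])
    s=(B-mean)@u
    print('spindle n',len(B),'dir',u.round(4),np.degrees(np.arctan2(u[1],u[0])),'mean',mean.round(4),'tip',(mean+u*s.min()).round(4),'zmax',np.percentile(B[:,2],98))
    for k,(x,y) in dict(spacer=(.474,-.210),cap=(.522,-.328),hub=(.544,-.1228)).items():
        g=(I.max(1)-I.min(1))<35
        m=ok&g&(np.hypot(A[:,0]-x,A[:,1]-y)<.042)&(A[:,2]>.006)&(A[:,2]<.06); B=A[m]
        if len(B)<20: print(k,len(B));continue
        zt=np.percentile(B[:,2],96); T=B[B[:,2]>zt-.003]
        print(k,len(B),zt.round(4),'top',[np.round(q,1) for q in cv2.minAreaRect((T[:,:2]*1000).astype(np.float32))],'all',[np.round(q,1) for q in cv2.minAreaRect((B[:,:2]*1000).astype(np.float32))])
```

```text
scene plate ((609.515625, 158.3253936767578), (163.34713745117188, 214.72201538085938), 70.12863159179688) 1921
scene tower top ((559.111328125, 191.77072143554688), (130.39918518066406, 71.35398864746094), 78.02725982666016) 874 0.08917948006610252
spindle n 268 dir [0.3017 0.9533 0.0167] 72.4371756884296 mean [0.5297 0.0865 0.0759] tip [0.5198 0.0551 0.0754] zmax 0.08053086405719967
spacer 654 0.0459 top [array([ 474.5, -209.8]), array([46.8, 17.3]), np.float64(21.8)] all [array([ 474.2, -210.2]), array([49.1, 18.7]), np.float64(22.9)]
cap 896 0.036 top [array([ 522. , -328.4]), array([20.2, 43.6]), np.float64(22.4)] all [array([ 521.3, -328.6]), array([38.3, 44.9]), np.float64(23.1)]
hub 577 0.0398 top [array([ 545.2, -122.8]), array([29.3, 21.2]), np.float64(89.9)] all [array([ 544.4, -122.7]), array([29.3, 41.3]), np.float64(89.9)]
side plate ((606.1154174804688, 157.42129516601562), (160.5701904296875, 214.9236297607422), 71.5361328125) 1206
side tower top ((558.3125610351562, 190.85501098632812), (130.8814697265625, 70.42877960205078), 73.46573638916016) 613 0.09095365652599073
spindle n 139 dir [0.2883 0.9568 0.0368] 73.23266654422136 mean [0.5253 0.0841 0.0799] tip [0.5163 0.0543 0.0788] zmax 0.08276305542201412
spacer 771 0.048 top [array([ 473.7, -210.6]), array([46.8, 17.2]), np.float64(22.0)] all [array([ 474.1, -210.4]), array([48.1, 17.3]), np.float64(21.8)]
cap 1113 0.0377 top [array([ 519.8, -330. ]), array([22.1, 42.8]), np.float64(21.9)] all [array([ 520.4, -329.7]), array([37.3, 43.2]), np.float64(22.5)]
hub 621 0.0413 top [array([ 542.7, -123.2]), array([23.1, 29.1]), np.float64(0.8)] all [array([ 542.9, -123.2]), array([30. , 41.2]), np.float64(89.2)]
```

Run:
```python
from h import *
import pickle
C=pickle.load(open('c0.pkl','rb'))
for n,c in C.items():
    P=cloud(c); A=P.reshape(-1,3); I=c['image'].reshape(-1,3).astype(int); ok=(c['depth'].ravel()>0)
    box=ok&(A[:,0]>.45)&(A[:,0]<.75)&(A[:,1]>.05)&(A[:,1]<.35)
    for nm,lo,hi,m2 in (('plate',.009,.016,I.min(1)>90),('tower',.086,.097,I.max(1)<70)):
        m=(box&(A[:,2]>lo)&(A[:,2]<hi)&m2).reshape(480,640).astype(np.uint8)
        k,lab,st,_=cv2.connectedComponentsWithStats(m); j=1+st[1:,4].argmax()
        B=A[(lab==j).ravel()]
        r=cv2.minAreaRect((B[:,:2]*1000).astype(np.float32)); print(n,nm,len(B),np.round(r[0],1),np.round(r[1],1),round(r[2],1),np.median(B[:,2]).round(4))
    # spindle top ridge line: project in frame yaw a
    m=ok&(A[:,2]>0.066)&(A[:,2]<0.1)&(np.hypot(A[:,0]-.54,A[:,1]-.115)<.08)
    a=np.radians(72.8); u=np.array([np.cos(a),np.sin(a)]); v=np.array([-u[1],u[0]])
    B=A[m]; s=(B[:,:2]-[.5195,.055])@u; l=(B[:,:2]-[.5195,.055])@v
    for s0 in np.arange(-.004,.115,.004):
        q=(s>s0)&(s<=s0+.004)
        if q.sum(): 
            zz=B[q][:,2]; print(round(s0*1000),q.sum(),'zmax',zz.max().round(4),'lat',(1000*l[q].min()).round(1),(1000*l[q].max()).round(1),'lat@top',(1000*l[q][zz.argsort()[-3:]].mean()).round(1))
```

```text
scene plate 1785 [555.3 178. ] [160.2 101.9] 73.0 0.0106
scene tower 128 [559.4 187.1] [51.3 69.7] 72.6 0.0882
0 11 zmax 0.0785 lat -2.3 3.9 lat@top -0.1
4 18 zmax 0.0798 lat -3.9 4.5 lat@top 0.9
8 18 zmax 0.0806 lat -3.9 4.2 lat@top 1.5
12 16 zmax 0.0799 lat -4.4 3.8 lat@top 2.0
16 16 zmax 0.081 lat -6.0 4.2 lat@top -0.0
20 16 zmax 0.0805 lat -4.6 6.7 lat@top 0.1
24 16 zmax 0.0806 lat -4.1 4.5 lat@top 0.9
28 18 zmax 0.0804 lat -4.2 5.4 lat@top 2.2
32 18 zmax 0.0805 lat -3.9 2.8 lat@top 0.6
36 13 zmax 0.0797 lat -3.5 5.5 lat@top 2.4
40 17 zmax 0.0803 lat -4.4 3.7 lat@top 1.5
44 17 zmax 0.0803 lat -4.1 5.8 lat@top 2.0
48 15 zmax 0.08 lat -4.0 5.3 lat@top 0.9
52 15 zmax 0.0809 lat -4.6 7.5 lat@top 1.8
56 17 zmax 0.0814 lat -4.4 5.7 lat@top 0.1
60 12 zmax 0.0802 lat -3.1 4.9 lat@top -0.1
64 17 zmax 0.0808 lat -3.6 6.9 lat@top 3.2
68 15 zmax 0.0801 lat -4.6 3.1 lat@top 1.7
72 14 zmax 0.0798 lat -3.3 3.7 lat@top 1.2
76 78 zmax 0.0905 lat -13.1 17.2 lat@top 1.7
80 16 zmax 0.089 lat -12.2 12.7 lat@top 4.1
84 13 zmax 0.0834 lat -7.1 8.5 lat@top 0.8
88 50 zmax 0.0866 lat -11.0 12.4 lat@top 3.
[... 959 characters left out ...]
p 1.4
52 7 zmax 0.0838 lat -0.9 8.8 lat@top 4.7
56 7 zmax 0.0821 lat -3.2 8.3 lat@top 3.5
60 8 zmax 0.0816 lat -2.0 8.0 lat@top 2.8
64 6 zmax 0.0825 lat -2.9 7.0 lat@top 3.0
68 5 zmax 0.0818 lat 0.4 8.6 lat@top 3.0
72 11 zmax 0.0892 lat -6.5 11.3 lat@top 5.2
76 97 zmax 0.092 lat -12.4 17.9 lat@top 3.2
80 21 zmax 0.0914 lat -13.0 16.6 lat@top 7.0
84 3 zmax 0.0897 lat -0.6 9.0 lat@top 5.3
88 13 zmax 0.0885 lat -5.1 13.2 lat@top 4.5
92 18 zmax 0.0892 lat -8.8 15.4 lat@top 2.6
96 8 zmax 0.0889 lat -7.6 14.9 lat@top 2.0
100 1 zmax 0.086 lat -2.3 -2.3 lat@top -2.3
104 4 zmax 0.0874 lat -5.1 9.0 lat@top 4.1
108 55 zmax 0.092 lat -28.6 33.0 lat@top 3.9
112 265 zmax 0.0934 lat -31.5 38.0 lat@top -0.2
```

```bash
cat >> h.py <<'E'
def mv(x,y,z,yaw,cur=None):
    s=ctrl.state(); p=s['position'] if cur is None else np.array(cur[:3]); yw=s['orientation'][2] if cur is None else cur[3]
    a=np.radians(yw); X=np.array([np.cos(a),np.sin(a),0]);Y=np.array([np.sin(a),-np.cos(a),0])
    d=(np.array([x,y,z])-p)*1000
    return [round(float(v),2) for v in (d@X,d@Y,-d[2])]+[0,0,round(float(-np.radians(yaw-yw)),4)]
E
python3 - <<'E'
from h import *
import pickle
C=pickle.load(open('c0.pkl','rb'))
c=C['scene'];P=cloud(c)
for k,(r,q) in dict(t1=(260,271),t2=(284,335),br=(328,264),sd=(360,330),bone=(231,303),scr_h=(257,172)).items(): print(k,P[r,q].round(3))
i=cv2.imread('pics/scene0.png')[310:375,130:210]; j=cv2.imread('pics/side0.png')[365:430,390:470]
cv2.imwrite('pics/capz.png',cv2.resize(np.hstack([i,j]),None,fx=5,fy=5,interpolation=cv2.INTER_CUBIC))
print(mv(.5437,-.123,.12,0))
E
```

```text
t1 [ 0.469 -0.119  0.035]
t2 [ 0.574 -0.062  0.034]
br [ 0.588 -0.201  0.036]
sd [ 0.681 -0.148  0.024]
bone [ 0.411 -0.018  0.008]
scr_h [ 0.345 -0.249  0.013]
[-454.42, 549.23, 98.65, 0, 0, 1.176]
```

View pics/capz.png

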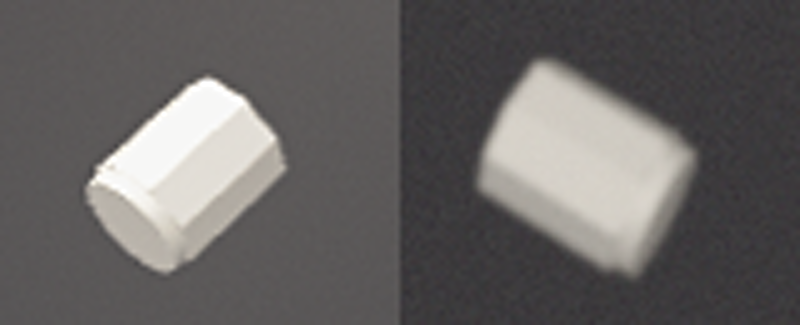

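Call:
apply_moves(steps=[[-0.16,-454.4,549.2,60,0,0,1.176],[-0.16,-454.4,549.2,60,0,0,1.176],[-0.16,-454.4,549.2,60,0,0,1.176],[-0.16,-454.4,549.2,60,0,0,1.176],[-0.16,-454.4,549.2,60,0,0,1.176],[-0.16,-454.4,549.2,60,0,0,1.176],[-0.16,-454.4,549.2,60,0,0,1.176],[-0.16,-454.4,549.2,60,0,0,1.176],[-0.16,-454.4,549.2,60,0,0,1.176],[-0.16,-454.4,549.2,60,0,0,1.176],[-0.16,-454.4,549.2,60,0,0,1.176],[-0.16,-454.4,549.2,98.6,0,0,1.176],[-0.16,-454.4,549.2,98.6,0,0,1.176],[-0.16,-454.4,549.2,98.6,0,0,1.176],[-0.16,-454.4,549.2,98.6,0,0,1.176]], newtons=15)

```text
time: 3.62
position: [0.544, -0.1222, 0.1214]
orientation: [180.0, -0.1, 0.1]
contact_force: [0.5, -0.1, -0.2]
finger_gap: 0.58
```

Run:
```python
from h import *
c=ctrl.capture('wrist'); save(c,'w1'); P=cloud(c)
s=ctrl.state(); print(s['time'],s['position'],s['orientation'],s['finger_gap'],s['contact_force'],(-np.array(c['R']).T@c['t']).round(3))
A=P.reshape(-1,3); I=c['image'].reshape(-1,3).astype(int)
g=(I.max(1)-I.min(1)<35)&(c['depth'].ravel()>0)
m=g&(np.hypot(A[:,0]-.5437,A[:,1]+.123)<.035)&(A[:,2]>.006)&(A[:,2]<.048);B=A[m]
zt=np.percentile(B[:,2],95);T=B[B[:,2]>zt-.003]
print(len(B),zt,cv2.minAreaRect((T[:,:2]*1000).astype(np.float32)),cv2.minAreaRect((B[:,:2]*1000).astype(np.float32)))
print(mv(.5437,-.123,.007,0))
```

```text
3.675 [ 0.54406178 -0.12225548  0.12132348] [ 1.79970886e+02 -1.05121575e-01  6.37950965e-02] 0.5792050562712326 [ 1.27760069  0.01598709 -0.22322226] [ 0.544 -0.046  0.287]
2826 0.03996063157992884 ((543.3487548828125, -122.57071685791016), (23.338083267211914, 28.71657371520996), 0.6723501086235046) ((543.526123046875, -122.494140625), (28.622270584106445, 40.11577606201172), 88.82532501220703)
[-0.36, 0.74, 114.32, 0, 0, 0.0011]
```

View pics/w1.png

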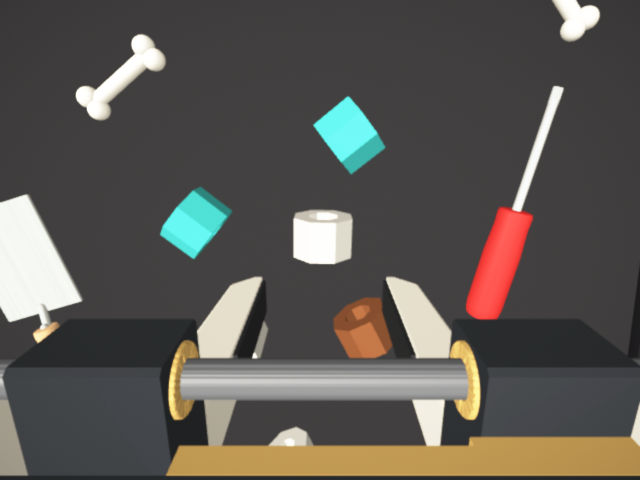

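The wrist view shows the grey hub upright at about (322,237), between the fingers. It agrees with the averaged cameras at (543.4, -122.5) mm. Now I'll lower, grip and lift.

Call:
apply_moves(steps=[[-0.16,-0.5,0.4,60,0,0,0],[-0.16,-0.5,0.4,100,0,0,0],[-0.16,-0.5,0.4,116,0,0,0],[-0.16,-0.5,0.4,116,0,0,0],[-0.16,-0.5,0.4,116,0,0,0],[0.3,-0.5,0.4,116,0,0,0],[0.5,-0.5,0.4,116,0,0,0],[0.5,-0.5,0.4,116,0,0,0],[0.5,-0.5,0.4,116,0,0,0],[0.5,-0.5,0.4,60,0,0,0],[0.5,-0.5,0.4,20,0,0,0],[0.5,-0.5,0.4,20,0,0,0]], newtons=20)

```text
time: 5.18
position: [0.5448, -0.1239, 0.103]
orientation: [179.9, -0.3, -0.0]
contact_force: [0.5, -0.0, -0.9]
finger_gap: 0.425
```

Run:
```python
from h import *
c=ctrl.capture('wrist'); save(c,'w2'); s=ctrl.state(); print(s['time'],s['position'],s['orientation'],s['finger_gap'],s['contact_force'],s['wrist_torque'])
```

```text
5.225 [ 0.54365453 -0.12355946  0.10105196] [ 1.79958180e+02 -1.23956184e-01 -2.19049108e-04] 0.42763069804205606 [-0.95381705  0.34674449 -1.32059283] [-0.0236926   0.11290857 -0.02916898]
```

View pics/w2.png

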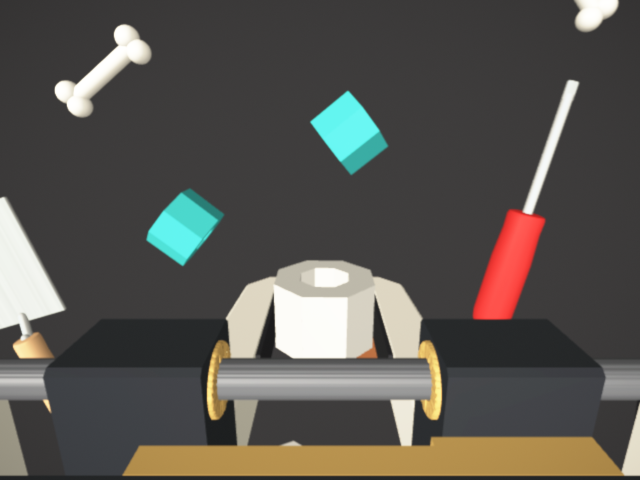

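Run:
```python
from h import *
print(mv(.5087,.0261,.057,-17,cur=(.5432,-.1234,.100,0)))
```

```text
[-34.5, -149.5, 43.0, 0, 0, 0.2967]
```

Call:
apply_moves(steps=[[0.5,-15,-50,0,0,0,0.15],[0.5,-28,-100,0,0,0,0.2967],[0.5,-34.5,-149.5,0,0,0,0.2967],[0.5,-34.5,-149.5,30,0,0,0.2967],[0.5,-34.5,-149.5,43,0,0,0.2967],[0.5,-34.5,-149.5,43,0,0,0.2967],[0.5,-34.5,-149.5,43,0,0,0.2967],[0.5,-34.5,-149.5,43,0,0,0.2967]])

```text
time: 6.22
position: [0.5091, 0.0257, 0.0577]
orientation: [-180.0, -0.1, -17.0]
contact_force: [0.4, 0.2, -0.6]
finger_gap: 0.429
```

Run:
```python
from h import *
s=ctrl.state(); print(s['time'],s['position'],s['orientation'],s['finger_gap'],s['contact_force'],s['wrist_torque'])
import pickle;C={}
for n in ['scene','side','wrist']:
    c=ctrl.capture(n); save(c,n+'3'); C[n]=c
pickle.dump(C,open('c3.pkl','wb'))
for n,(x,y,w,h) in dict(scene=(330,150,160,120),side=(230,140,120,90)).items():
    i=cv2.imread(f'pics/{n}3.png')[y:y+h,x:x+w]; cv2.imwrite(f'pics/{n}3z.png',cv2.resize(i,None,fx=5,fy=5,interpolation=cv2.INTER_CUBIC))
```

```text
6.225 [0.50913178 0.02574469 0.05765738] [-1.79984137e+02 -6.12818168e-02 -1.70363680e+01] 0.4288141176082684 [ 0.41287653  0.19623211 -0.60105297] [-0.09186368  0.08756744  0.02597983]
```

View pics/scene3z.png

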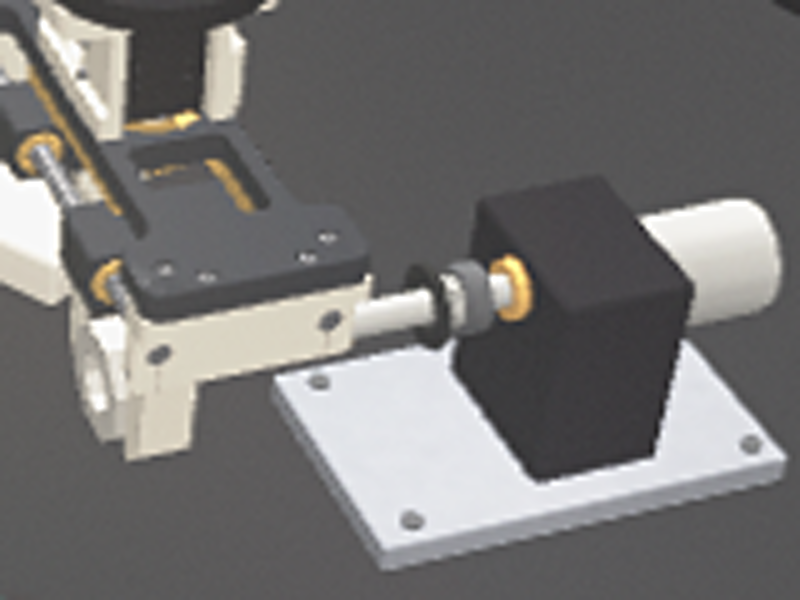

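View pics/side3z.png

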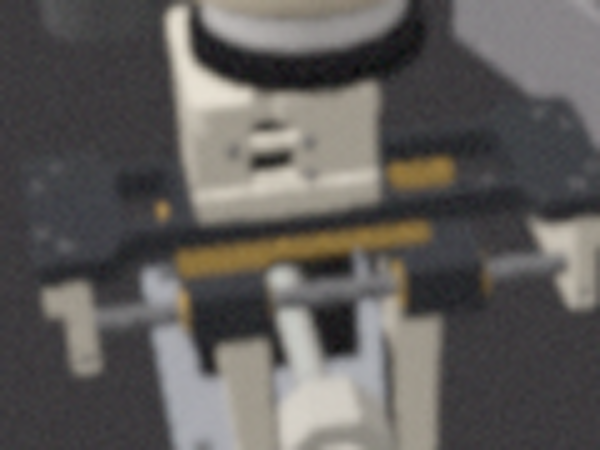

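View pics/wrist3.png

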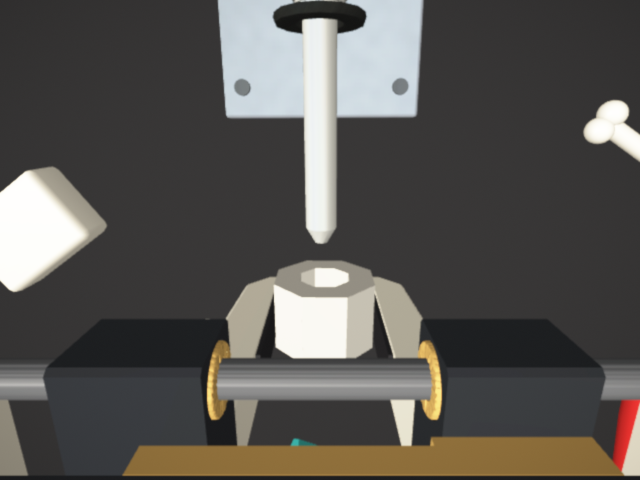

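The wrist view shows the spindle at column ~321 with its tip at row 240. The hub bore is centred near column 324, so they are nearly aligned. The pad is dark at row 17. I'll measure the lateral offset using the wrist depth.

Run:
```python
from h import *
import pickle
C=pickle.load(open('c3.pkl','rb'));c=C['wrist'];P=cloud(c);A=P.reshape(-1,3);ok=c['depth'].ravel()>0
a=np.radians(73);u=np.array([np.cos(a),np.sin(a)]);v=np.array([-u[1],u[0]])
o=np.array([.5087,.0261]) # cmd hub pos
s=(A[:,:2]-o)@u*1000; l=(A[:,:2]-o)@v*1000
m=ok&(A[:,2]>.066)&(A[:,2]<.1)&(s>20)&(s<125)&(abs(l)<25)
xs=[];ls=[]
for s0 in range(20,125,3):
    q=m&(s>s0)&(s<=s0+3)
    if q.sum()>3: print(s0,q.sum(),A[q,2].max().round(4),l[q].min().round(1),l[q].max().round(1),((l[q].min()+l[q].max())/2).round(2))
# hub top
m=ok&(s>-25)&(s<20)&(abs(l)<21)&(A[:,2]>.085)&(A[:,2]<.1)
B=A[m];print('hub',len(B),np.percentile(B[:,2],[50,95]),np.percentile(s[m],[1,99]),np.percentile(l[m],[1,99]))
# plate edges
m=ok&(A[:,2]>.008)&(A[:,2]<.016)&(s>60)&(s<100)
print('plate',np.percentile(l[m],[1,99]),s[m].min())
```

```text
29 26 0.0776 -2.2 2.9 0.32
32 102 0.079 -4.2 4.8 0.32
35 173 0.0814 -5.3 5.9 0.29
38 225 0.0819 -5.4 5.9 0.29
41 238 0.082 -5.3 6.4 0.52
44 245 0.082 -5.3 6.3 0.51
47 242 0.0814 -5.3 6.3 0.5
50 246 0.0813 -5.3 6.2 0.46
53 246 0.0817 -5.2 6.1 0.45
56 253 0.0818 -5.2 6.1 0.43
59 259 0.0819 -5.2 6.0 0.4
62 261 0.0815 -5.2 6.4 0.64
65 272 0.0816 -5.1 6.4 0.63
68 279 0.0822 -5.5 6.3 0.39
71 277 0.0819 -5.5 6.3 0.37
74 296 0.0819 -5.5 6.2 0.35
77 296 0.0822 -5.5 6.2 0.33
80 297 0.0818 -5.4 6.6 0.56
83 303 0.082 -5.4 6.5 0.56
86 312 0.082 -5.4 6.4 0.52
89 322 0.0819 -5.3 6.3 0.49
92 316 0.0815 -5.3 6.3 0.48
95 326 0.0819 -5.3 6.3 0.49
98 324 0.0821 -5.3 6.6 0.66
101 347 0.082 -5.3 6.6 0.67
104 342 0.0816 -5.2 6.5 0.65
107 1643 0.0916 -14.7 15.9 0.61
110 725 0.0918 -14.8 15.9 0.55
113 77 0.0844 -7.4 9.0 0.79
116 14 0.0754 -8.6 10.2 0.77
hub 5766 [0.09123475 0.09318097] [-11.60629784  15.33057823] [-20.84167678  20.39702973]
plate [-167.17317116   49.1107454 ] 60.43833414280509
```

Call:
apply_moves(steps=[[0.5,-0.6,0,-0.4,0,0,0],[0.5,-0.6,-8,-0.4,0,0,0],[0.5,-0.6,-16,-0.4,0,0,0],[0.5,-0.6,-24,-0.4,0,0,0],[0.5,-0.6,-32,-0.4,0,0,0],[0.5,-0.6,-40,-0.4,0,0,0],[0.5,-0.6,-40,-0.4,0,0,0]])

```text
time: 7.25
position: [0.5199, 0.0651, 0.0574]
orientation: [180.0, -0.0, -17.0]
contact_force: [0.1, 0.3, -0.6]
finger_gap: 0.43
```

Call:
apply_moves(steps=[[0.5,0,-8,0,0,0,0],[0.5,0,-16,0,0,0,0],[0.5,0,-24,0,0,0,0],[0.5,0,-32,0,0,0,0],[0.5,0,-40,0,0,0,0],[0.5,0,-44,0,0,0,0],[0.5,0,-44,0,0,0,0]])

```text
time: 8.12
position: [0.5327, 0.1068, 0.0574]
orientation: [180.0, 0.0, -17.0]
contact_force: [0.6, -0.3, -0.5]
finger_gap: 0.428
```

Run:
```python
from h import *
c=ctrl.capture('wrist'); save(c,'w4'); s=ctrl.state(); print(s['time'],s['position'],s['orientation'],s['contact_force'],s['wrist_torque'])
P=cloud(c);A=P.reshape(-1,3);ok=c['depth'].ravel()>0
a=np.radians(73);u=np.array([np.cos(a),np.sin(a)]);v=np.array([-u[1],u[0]])
o=np.array([.5087,.0261])
S=(A[:,:2]-o)@u*1000; l=(A[:,:2]-o)@v*1000
m=ok&(abs(l)<18)&(A[:,2]>.085)&(A[:,2]<.1)&(S>60)&(S<125)
print(np.histogram(S[m],bins=np.arange(60,125,1)))
```

```text
8.175 [0.53262342 0.10661185 0.05739882] [ 1.79993951e+02  6.47262813e-03 -1.69904114e+01] [-0.13020249 -0.19571549 -0.60713657] [-0.07207039  0.07700035 -0.05304178]
(array([  0,   0,   0,   0,   0,   0,   0,   0,   0,   0,   2,  20,  39,
        84, 160, 164, 176, 173, 167, 163, 184, 183, 161, 189, 173, 174,
       180, 187, 178, 188, 190, 163, 184, 196, 187, 180, 197, 186, 226,
       496,   4,   0,   0,   0,   0,   0,   0,   0,  11, 118, 153, 185,
       241,   2,   1,   0,   0,   0,   0,   0,  15,  72,  93, 100]), array([ 60,  61,  62,  63,  64,  65,  66,  67,  68,  69,  70,  71,  72,
        73,  74,  75,  76,  77,  78,  79,  80,  81,  82,  83,  84,  85,
        86,  87,  88,  89,  90,  91,  92,  93,  94,  95,  96,  97,  98,
        99, 100, 101, 102, 103, 104, 105, 106, 107, 108, 109, 110, 111,
       112, 113, 114, 115, 116, 117, 118, 119, 120, 121, 122, 123, 124]))
```

View pics/w4.png

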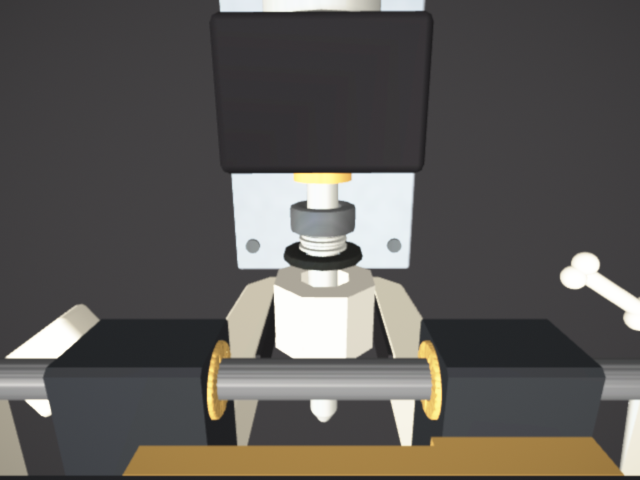

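Call:
apply_moves(steps=[[0.5,0,-4,0,0,0,0],[0.5,0,-6.5,0,0,0,0],[0.5,0,-6.5,0,0,0,0],[0.5,0,-6.5,0,0,0,0]])

```text
time: 8.68
position: [0.5346, 0.1128, 0.0574]
orientation: [180.0, 0.0, -17.0]
contact_force: [0.2, -0.3, 0.1]
finger_gap: 0.425
```

Call:
apply_moves(steps=[[0.5,0,-1,0,0,0,0],[0.5,0,-1,0,0,0,0],[0.5,0,-1,0,0,0,0]])

```text
time: 9.05
position: [0.5349, 0.1138, 0.0574]
orientation: [180.0, -0.0, -17.0]
contact_force: [0.2, 0.1, -0.4]
finger_gap: 0.429
```

Call:
apply_moves(steps=[[0.5,0,-1,0,0,0,0],[0.5,0,-1,0,0,0,0],[0.5,0,-1,0,0,0,0]])

```text
time: 9.43
position: [0.5351, 0.1148, 0.0574]
orientation: [180.0, 0.0, -17.0]
contact_force: [-0.4, 0.0, 0.1]
finger_gap: 0.43
```

Call:
apply_moves(steps=[[0.5,0,-1,0,0,0,0],[0.5,0,-1,0,0,0,0],[0.5,0,-1,0,0,0,0]])

```text
time: 9.8
position: [0.5354, 0.1157, 0.0574]
orientation: [180.0, 0.0, -17.0]
contact_force: [-0.7, -0.3, -0.2]
finger_gap: 0.43
```

Call:
apply_moves(steps=[[0.5,0,-0.6,0,0,0,0],[0.5,0,-0.6,0,0,0,0],[0.5,0,-0.6,0,0,0,0]])

```text
time: 10.18
position: [0.5356, 0.1162, 0.0574]
orientation: [180.0, 0.0, -17.0]
contact_force: [0.4, -2.0, -0.1]
finger_gap: 0.43
```

Call:
apply_moves(steps=[[0.5,0,-0.6,0,0,0,0],[0.5,0,-0.6,0,0,0,0],[0.5,0,-0.6,0,0,0,0]])

```text
time: 10.55
position: [0.5357, 0.1167, 0.0574]
orientation: [180.0, 0.0, -17.0]
contact_force: [-1.2, -5.6, 0.4]
finger_gap: 0.426
```

Call:
apply_moves(steps=[[0.5,0,2,0,0,0,0],[0.5,0,2,0,0,0,0],[0.2,0,2,0,0,0,0],[0.0,0,2,0,0,0,0],[-0.2,0,2,0,0,0,0],[-0.2,0,2,0,0,0,0],[-0.2,0,2,-40,0,0,0],[-0.2,0,2,-80,0,0,0],[-0.2,0,2,-80,0,0,0]])

```text
time: 11.68
position: [0.5368, 0.1151, 0.1402]
orientation: [-179.9, -0.3, -17.0]
contact_force: [0.9, -0.6, 0.3]
finger_gap: 0.598
```

Run:
```python
from h import *
c=ctrl.capture('wrist'); save(c,'w5'); s=ctrl.state(); print(s['time'],s['position'],s['orientation'],s['contact_force'],s['finger_gap'])
c=ctrl.capture('scene'); i=c['image'][150:270,330:490]; cv2.imwrite('pics/s5.png',cv2.resize(i[:,:,::-1],None,fx=5,fy=5))
print(mv(.4740,-.2105,.120,22.2))
```

```text
11.725 [0.535709   0.11501042 0.1383169 ] [-1.79945456e+02 -1.16462854e-01 -1.70017148e+01] [-0.13635658  0.45531727 -0.25354658] 0.5977390715374353
[36.79, 329.02, 17.17, 0, 0, -0.6842]
```

View pics/s5.png

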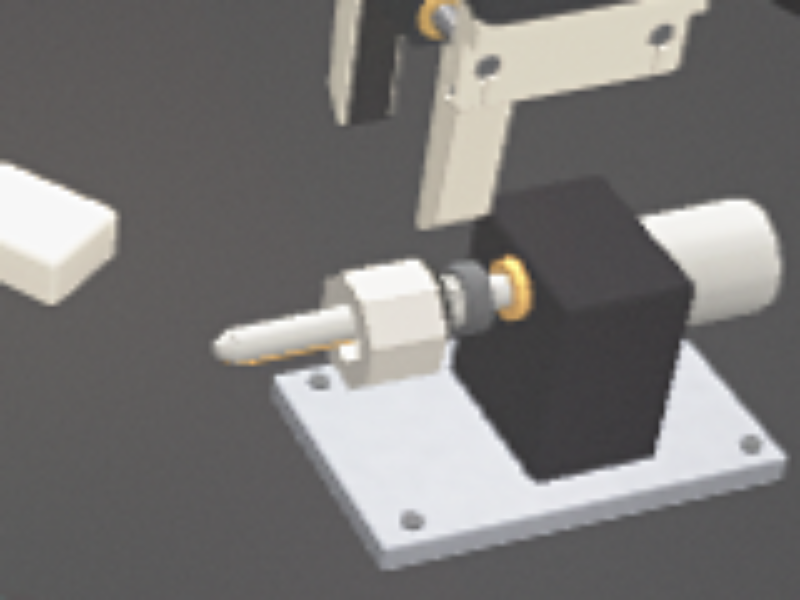

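View pics/w5.png

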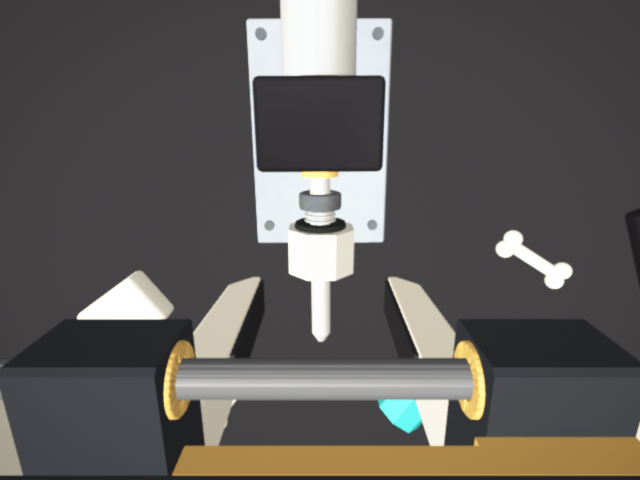

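The hub hangs on the spindle just in front of the pad (wrist picture, rows 222–280, column 320). Now the spacer.

Run:
```python
from h import *
print(mv(.4740,-.2105,.120,22.2,cur=(.5352,.1150,.1374,-17)))
```

```text
[36.64, 329.17, 17.4, 0, 0, -0.6842]
```

Call:
apply_moves(steps=[[-0.3,5,45,-10,0,0,0],[-0.3,36.6,329.2,0,0,0,-0.6842],[-0.3,36.6,329.2,0,0,0,-0.6842],[-0.3,36.6,329.2,0,0,0,-0.6842],[-0.3,36.6,329.2,17.4,0,0,-0.6842],[-0.3,36.6,329.2,17.4,0,0,-0.6842],[-0.3,36.6,329.2,17.4,0,0,-0.6842],[-0.3,36.6,329.2,17.4,0,0,-0.6842],[-0.3,36.6,329.2,17.4,0,0,-0.6842]])

```text
time: 12.9
position: [0.4742, -0.2094, 0.1198]
orientation: [-180.0, 0.0, 22.3]
contact_force: [0.4, 0.3, -1.0]
finger_gap: 0.649
```

```bash
cat >> h.py <<'E'
def wtop(c,x,y,r,zmin=.006,zmax=.06):
    A=cloud(c).reshape(-1,3); I=c['image'].reshape(-1,3).astype(int)
    m=(I.max(1)-I.min(1)<35)&(c['depth'].ravel()>0)&(np.hypot(A[:,0]-x,A[:,1]-y)<r)&(A[:,2]>zmin)&(A[:,2]<zmax);B=A[m]
    zt=np.percentile(B[:,2],95);T=B[B[:,2]>zt-.003]
    for Q in (T,B): print(len(Q),zt.round(4),[np.round(q,2) for q in cv2.minAreaRect((Q[:,:2]*1000).astype(np.float32))])
E
python3 - <<'E'
from h import *
c=ctrl.capture('wrist'); save(c,'w6'); s=ctrl.state(); print(s['time'],s['position'],s['orientation'],s['finger_gap'])
wtop(c,.474,-.2105,.028)
E
```

```text
12.95 [ 0.47424561 -0.20940345  0.11996513] [-1.79985476e+02  5.68420818e-03  2.22913005e+01] 0.6472571693403205
1714 0.0462 [array([ 474.4 , -209.96]), array([45.75, 16.8 ]), np.float64(21.59)]
2644 0.0462 [array([ 474.26, -210.07]), array([46.03, 16.86]), np.float64(21.86)]
```

View pics/w6.png

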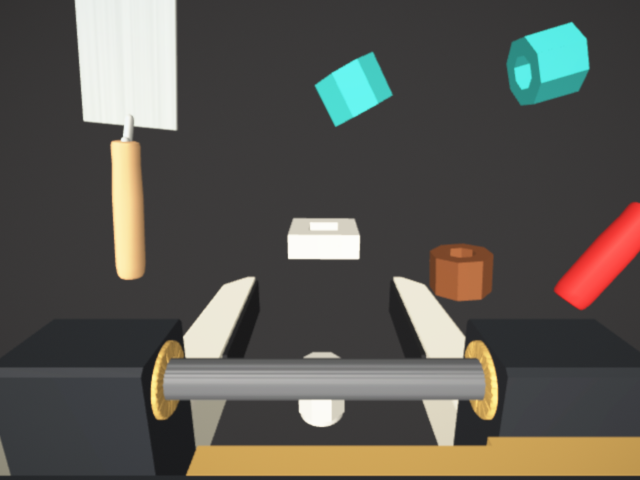

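The spacer is centred at (324,238) in the wrist picture, and nothing is in the fingers' way.

Call:
apply_moves(steps=[[-0.3,0.4,-0.4,60,0,0,0.006],[-0.3,0.4,-0.4,100,0,0,0.006],[-0.3,0.4,-0.4,113,0,0,0.006],[-0.3,0.4,-0.4,113,0,0,0.006],[-0.3,0.4,-0.4,113,0,0,0.006],[0.2,0.4,-0.4,113,0,0,0.006],[0.4,0.4,-0.4,113,0,0,0.006],[0.4,0.4,-0.4,113,0,0,0.006],[0.4,0.4,-0.4,113,0,0,0.006],[0.4,0.4,-0.4,60,0,0,0.006],[0.4,0.4,-0.4,10,0,0,0.006],[0.4,0.4,-0.4,10,0,0,0.006]])

```text
time: 14.45
position: [0.4759, -0.211, 0.1135]
orientation: [179.7, -0.2, 21.9]
contact_force: [-0.1, 0.3, -1.1]
finger_gap: 0.496
```

Run:
```python
from h import *
import math
# cmd now
yaw=22.2-math.degrees(.006); a=math.radians(22.2)
x=.4740+.0004*math.cos(a)-.0004*math.sin(a); y=-.2105+.0004*math.sin(a)+.0004*math.cos(a)
print(x,y,.110,yaw)
u=np.array([math.cos(math.radians(73)),math.sin(math.radians(73))])
v=np.array([-u[1],u[0]])
o=np.array([.5087,.0261]);t=o+v*.0006-u*.002
print(mv(t[0],t[1],.0574,-17,cur=(x,y,.110,yaw)), t)
```

```text
0.4742192119191966 -0.2099785154513486 0.11 21.856225322921507
[118.17, -205.09, 52.6, 0, 0, 0.6782] [0.50754147 0.02436281]
```

Call:
apply_moves(steps=[[0.4,118.2,-205.1,0,0,0,0.6782],[0.4,118.2,-205.1,0,0,0,0.6782],[0.4,118.2,-205.1,0,0,0,0.6782],[0.4,118.2,-205.1,0,0,0,0.6782],[0.4,118.2,-205.1,30,0,0,0.6782],[0.4,118.2,-205.1,52.6,0,0,0.6782],[0.4,118.2,-205.1,52.6,0,0,0.6782],[0.4,118.2,-205.1,52.6,0,0,0.6782]])

```text
time: 15.45
position: [0.5077, 0.0241, 0.0577]
orientation: [-180.0, -0.0, -17.0]
contact_force: [-0.2, -0.5, -0.6]
finger_gap: 0.496
```

```bash
cat >> h.py <<'E'
U=np.array([np.cos(np.radians(73)),np.sin(np.radians(73))]);V=np.array([-U[1],U[0]]);O=np.array([.5087,.0261])
def sl(c):
    A=cloud(c).reshape(-1,3);ok=c['depth'].ravel()>0
    return A,ok,(A[:,:2]-O)@U*1000,(A[:,:2]-O)@V*1000
E
python3 - <<'E'
from h import *
c=ctrl.capture('wrist'); save(c,'w7'); s=ctrl.state(); print(s['time'],s['position'],s['orientation'],s['finger_gap'],s['contact_force'])
A,ok,S,l=sl(c)
m=ok&(A[:,2]>.066)&(A[:,2]<.1)&(S>25)&(S<75)&(abs(l)<15)
print('tip',S[m].min(),[ (round((l[q].min()+l[q].max())/2,2),A[q,2].max().round(4)) for s0 in range(36,75,5) for q in [m&(S>s0)&(S<s0+5)]])
m=ok&(A[:,2]>.088)&(A[:,2]<.102)&(S>-20)&(S<20)&(abs(l)<24)
print('spacer',np.percentile(A[m,2],[50,95]),np.percentile(S[m],[2,98]),np.percentile(l[m],[1,99]))
m=ok&(A[:,2]>.085)&(A[:,2]<.1)&(S>60)&(S<125)&(abs(l)<18); h=np.histogram(S[m],bins=np.arange(60,125,1)); print(h[0])
E
```

```text
15.5 [0.50789867 0.02401717 0.05805853] [-1.79988204e+02 -4.85511428e-02 -1.70272806e+01] 0.49477338700497503 [-0.13634742 -0.58133522 -0.99456974]
tip 30.83022846820408 [(np.float64(0.44), np.float64(0.0817)), (np.float64(0.41), np.float64(0.0817)), (np.float64(0.41), np.float64(0.0821)), (np.float64(0.39), np.float64(0.0816)), (np.float64(0.61), np.float64(0.0815)), (np.float64(0.58), np.float64(0.0817)), (np.float64(0.58), np.float64(0.0818)), (np.float64(0.33), np.float64(0.0813))]
spacer [0.09502206 0.0963457 ] [-9.28748642  6.74954545] [-23.19679953  22.89840719]
[  0   0   0   0   0   0   0   0   0   0   0   0   0   0   0   0   0   0
   0  12 297 251 274 283 250 269 273 260 288 274 282 281 278 296 271 293
 285 297 299 296 296 294 305 303 314 303 307 302 145 291 176  22   0   0
   0   0   0   0   0   0   0   0   0   0]
```

View pics/w7.png

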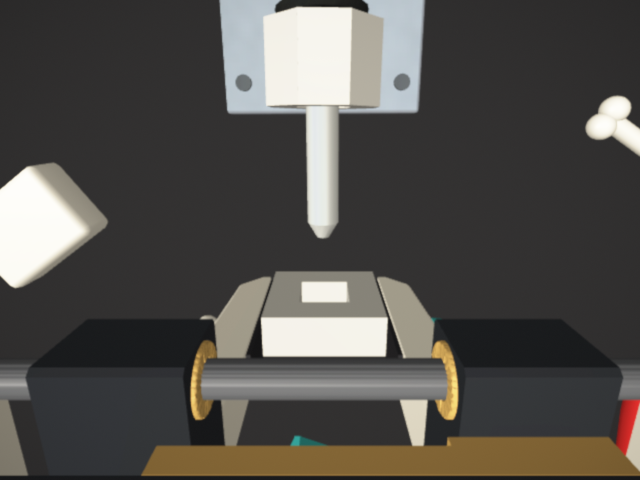

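Call:
apply_moves(steps=[[0.4,-0.5,0,-0.3,0,0,0],[0.4,-0.5,-8,-0.3,0,0,0],[0.4,-0.5,-16,-0.3,0,0,0],[0.4,-0.5,-24,-0.3,0,0,0],[0.4,-0.5,-32,-0.3,0,0,0],[0.4,-0.5,-40,-0.3,0,0,0],[0.4,-0.5,-40,-0.3,0,0,0]])

```text
time: 16.38
position: [0.5189, 0.0632, 0.0577]
orientation: [-180.0, -0.0, -17.0]
contact_force: [0.0, 0.3, -0.1]
finger_gap: 0.495
```

Call:
apply_moves(steps=[[0.4,0,-8,0,0,0,0],[0.4,0,-16,0,0,0,0],[0.4,0,-24,0,0,0,0],[0.4,0,-29,0,0,0,0],[0.4,0,-31,0,0,0,0],[0.4,0,-31,0,0,0,0],[0.4,0,-31,0,0,0,0]])

```text
time: 17.25
position: [0.5278, 0.0922, 0.0577]
orientation: [180.0, 0.0, -17.0]
contact_force: [-0.1, -0.7, -0.5]
finger_gap: 0.493
```

Call:
apply_moves(steps=[[0.2,0,0,0,0,0,0],[-0.2,0,0,0,0,0,0],[-0.2,0,0,0,0,0,0],[-0.2,0,0,0,0,0,0],[-0.2,0,15,0,0,0,0],[-0.2,0,28,0,0,0,0],[0.2,0,28,0,0,0,0],[0.4,0,28,0,0,0,0],[0.4,0,28,0,0,0,0],[0.4,0,28,0,0,0,0]])

```text
time: 18.5
position: [0.5197, 0.0658, 0.0577]
orientation: [-180.0, -0.0, -17.0]
contact_force: [1.0, -0.5, 0.7]
finger_gap: 0.302
```

Run:
```python
from h import *
c=ctrl.capture('wrist'); save(c,'w8'); s=ctrl.state(); print(s['time'],s['position'],s['finger_gap'],s['contact_force'])
c=ctrl.capture('scene'); i=c['image'][150:270,330:490]; cv2.imwrite('pics/s8.png',cv2.resize(i[:,:,::-1],None,fx=5,fy=5))
```

```text
18.55 [0.51962643 0.06578016 0.05770359] 0.2981711178262215 [-0.2611593   0.16610693  0.13091787]
```

View pics/w8.png

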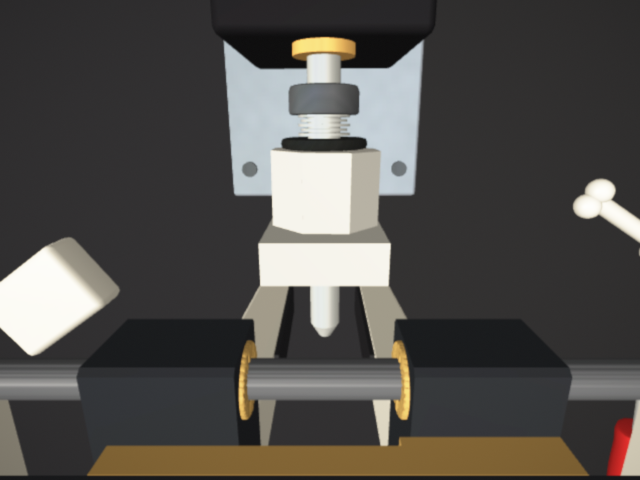

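View pics/s8.png

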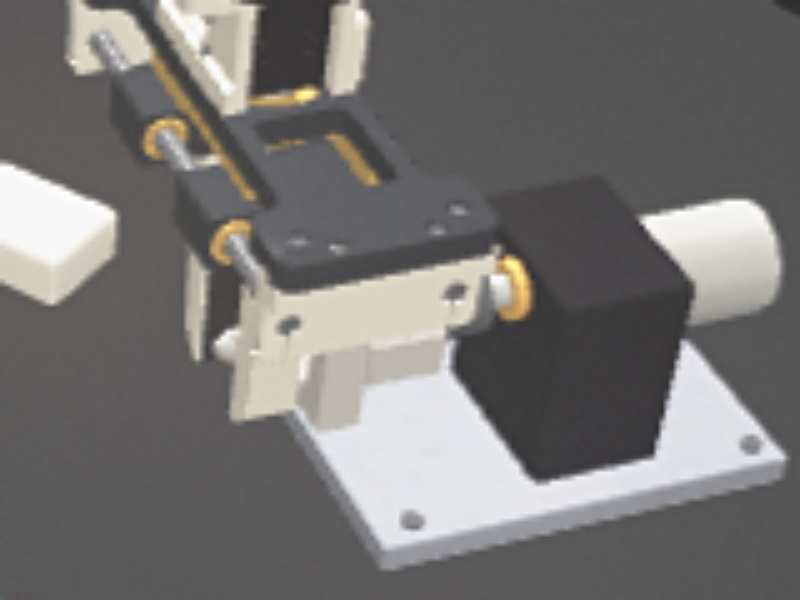

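Both hub (wrist picture, rows 150–230) and spacer (rows 222–285) are on the spindle. Next I'll use the open fingers to feel how far back the stack goes against the pad.

Call:
apply_moves(steps=[[0.4,0,-4,0,0,0,0],[0.4,0,-8,0,0,0,0],[0.4,0,-10,0,0,0,0],[0.4,0,-11,0,0,0,0],[0.4,0,-12,0,0,0,0],[0.4,0,-12,0,0,0,0]])

```text
time: 19.35
position: [0.5231, 0.0771, 0.0577]
orientation: [-180.0, -0.0, -17.0]
contact_force: [-0.9, -0.0, -0.0]
finger_gap: 0.3
```

Call:
apply_moves(steps=[[0.4,0,-0.5,0,0,0,0],[0.4,0,-1,0,0,0,0],[0.4,0,-1,0,0,0,0]])

```text
time: 19.73
position: [0.5234, 0.078, 0.0577]
orientation: [180.0, 0.0, -17.0]
contact_force: [-0.3, 0.1, 0.3]
finger_gap: 0.299
```

Call:
apply_moves(steps=[[0.4,0,-0.5,0,0,0,0],[0.4,0,-1,0,0,0,0],[0.4,0,-1,0,0,0,0]])

```text
time: 20.1
position: [0.5237, 0.079, 0.0577]
orientation: [-180.0, -0.0, -17.0]
contact_force: [-1.0, -0.7, 0.3]
finger_gap: 0.303
```

Call:
apply_moves(steps=[[0.4,0,-0.5,0,0,0,0],[0.4,0,-0.5,0,0,0,0]])

```text
time: 20.35
position: [0.5239, 0.0795, 0.0577]
orientation: [180.0, 0.0, -17.0]
contact_force: [-0.2, 0.6, -0.7]
finger_gap: 0.298
```

Call:
apply_moves(steps=[[0.4,0,-0.5,0,0,0,0],[0.4,0,-0.5,0,0,0,0]])

```text
time: 20.6
position: [0.524, 0.0799, 0.0577]
orientation: [180.0, 0.0, -17.0]
contact_force: [0.3, 0.0, 0.4]
finger_gap: 0.298
```

Call:
apply_moves(steps=[[0.4,0,-0.5,0,0,0,0],[0.4,0,-0.5,0,0,0,0]])

```text
time: 20.85
position: [0.5241, 0.0803, 0.0577]
orientation: [180.0, 0.0, -17.0]
contact_force: [0.2, -2.7, 0.9]
finger_gap: 0.301
```

Call:
apply_moves(steps=[[0.4,0,-0.5,0,0,0,0],[0.4,0,-0.5,0,0,0,0]])

```text
time: 21.1
position: [0.5242, 0.0807, 0.0577]
orientation: [180.0, 0.0, -17.0]
contact_force: [-1.9, -5.4, 0.9]
finger_gap: 0.296
```

Run:
```python
from h import *
import time
f=[]
for i in range(4):
    c=ctrl.capture('wrist'); s=ctrl.state(); f.append(s['contact_force'][:2]@U)
print(np.round(f,2),s['time'],s['position'],(s['position'][:2]-O)@U*1000,(s['position'][:2]-O)@V*1000); save(c,'w9')
```

```text
[-4.72 -3.73 -5.15 -4.3 ] 21.3 [0.52425169 0.08075086 0.0577201 ] 56.80975276446844 1.1062052201019155
```

Run:
```python
from h import *
p=O+U*.042+V*.0011
print(p,mv(.521,-.329,.120,22.6,cur=(p[0],p[1],.1377,-17)))
```

```text
[0.51992768 0.06658641] [116.68, 377.99, 17.7, 0, 0, -0.6912]
```

Call:
apply_moves(steps=[[0.4,0,8,0,0,0,0],[0.4,0,15,0,0,0,0],[0.2,0,15,-40,0,0,0],[-0.3,0,15,-80,0,0,0],[-0.3,0,15,-80,0,0,0]])

```text
time: 21.92
position: [0.5214, 0.0664, 0.1403]
orientation: [-179.9, -0.3, -17.0]
contact_force: [0.4, 0.1, -0.2]
finger_gap: 0.566
```

Call:
apply_moves(steps=[[-0.3,116.7,378,0,0,0,-0.6912],[-0.3,116.7,378,0,0,0,-0.6912],[-0.3,116.7,378,0,0,0,-0.6912],[-0.3,116.7,378,0,0,0,-0.6912],[-0.3,116.7,378,0,0,0,-0.6912],[-0.3,116.7,378,17.7,0,0,-0.6912],[-0.3,116.7,378,17.7,0,0,-0.6912],[-0.3,116.7,378,17.7,0,0,-0.6912],[-0.3,116.7,378,17.7,0,0,-0.6912],[-0.3,116.7,378,17.7,0,0,-0.6912]])

```text
time: 23.18
position: [0.5211, -0.3279, 0.12]
orientation: [-180.0, 0.0, 22.7]
contact_force: [-0.2, -0.4, 0.1]
finger_gap: 0.65
```

Run:
```python
from h import *
c=ctrl.capture('wrist'); save(c,'w10'); s=ctrl.state(); print(s['time'],s['position'],s['orientation'],s['finger_gap'])
wtop(c,.521,-.329,.03)
c=ctrl.capture('scene'); i=c['image'][150:270,330:490]; cv2.imwrite('pics/s10.png',cv2.resize(i[:,:,::-1],None,fx=5,fy=5))
```

```text
23.225 [ 0.52121611 -0.32802529  0.12009652] [-1.79992833e+02 -7.69939151e-04  2.26802127e+01] 0.6486111139104147
1725 0.036 [array([ 521.71, -329.21]), array([21.85, 43.91]), np.float64(22.04)]
3460 0.036 [array([ 521.26, -329.3 ]), array([36.1 , 44.06]), np.float64(22.16)]
```

View pics/w10.png

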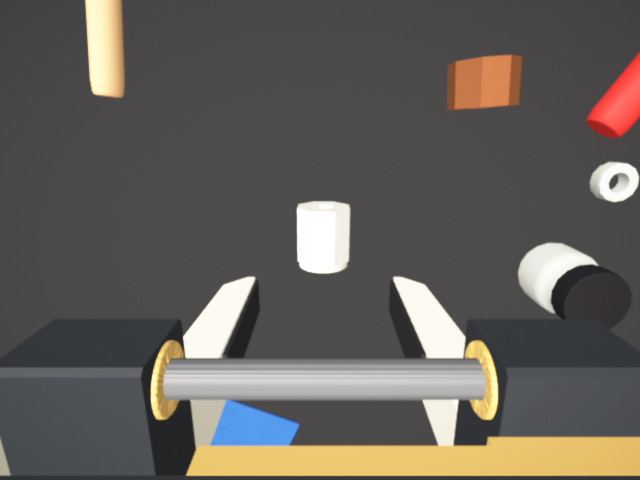

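View pics/s10.png

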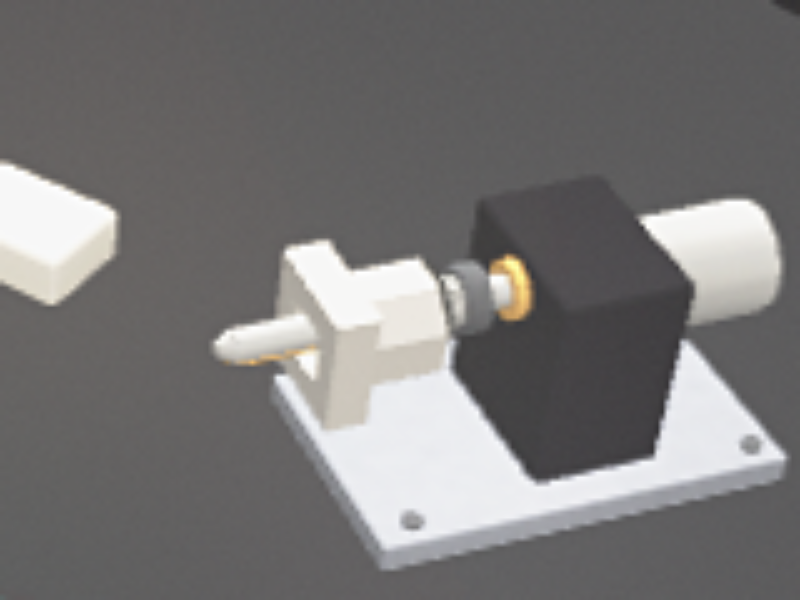

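The wrist picture shows the cap at (323,237), with its open bore at the far end (row 205, world +y) as required. In the scene picture, hub and spacer sit properly on the spindle. Now I'll grip the cap.

Call:
apply_moves(steps=[[-0.3,0.2,0.4,60,0,0,0.009],[-0.3,0.2,0.4,100,0,0,0.009],[-0.3,0.2,0.4,116,0,0,0.009],[-0.3,0.2,0.4,116,0,0,0.009],[-0.3,0.2,0.4,116,0,0,0.009],[0.3,0.2,0.4,116,0,0,0.009],[0.6,0.2,0.4,116,0,0,0.009],[0.6,0.2,0.4,116,0,0,0.009],[0.6,0.2,0.4,116,0,0,0.009],[0.6,0.2,0.4,116,0,0,0.009],[0.6,0.2,0.4,60,0,0,0.009],[0.6,0.2,0.4,10,0,0,0.009],[0.6,0.2,0.4,10,0,0,0.009]], newtons=38)

```text
time: 24.9
position: [0.5229, -0.3305, 0.1137]
orientation: [179.7, -0.2, 22.1]
contact_force: [-0.3, -0.1, -1.0]
finger_gap: 0.384
```

Run:
```python
from h import *
a=np.radians(22.6);X=np.array([np.cos(a),np.sin(a)]);Y=np.array([np.sin(a),-np.cos(a)])
p=np.array([.521,-.329])+X*.0002+Y*.0004
t=O+U*(-.008)+V*.0008
# cap axis 14mm above TCP; want axis z 75.7-0.7 (robot est 0.0755)
print(p,t,mv(t[0],t[1],.0607,-17,cur=(p[0],p[1],.110,22.6-np.degrees(.009))))
```

```text
[ 0.52133836 -0.32929243] [0.50559598 0.01868346] [116.24, -328.36, 49.3, 0, 0, 0.6822]
```

Call:
apply_moves(steps=[[0.6,116.2,-328.4,-5,0,0,0.6822],[0.6,116.2,-328.4,-5,0,0,0.6822],[0.6,116.2,-328.4,-5,0,0,0.6822],[0.6,116.2,-328.4,-5,0,0,0.6822],[0.6,116.2,-328.4,-5,0,0,0.6822],[0.6,116.2,-328.4,0,0,0,0.6822],[0.6,116.2,-328.4,30,0,0,0.6822],[0.6,116.2,-328.4,49.3,0,0,0.6822],[0.6,116.2,-328.4,49.3,0,0,0.6822],[0.6,116.2,-328.4,49.3,0,0,0.6822],[0.6,116.2,-328.4,49.3,0,0,0.6822]])

```text
time: 26.28
position: [0.5059, 0.0185, 0.0613]
orientation: [-180.0, -0.1, -17.0]
contact_force: [-0.3, -0.3, -0.6]
finger_gap: 0.384
```

Run:
```python
from h import *
c=ctrl.capture('wrist'); save(c,'w11'); s=ctrl.state(); print(s['time'],s['position'],s['orientation'],s['finger_gap'],s['contact_force'])
A,ok,S,l=sl(c)
m=ok&(A[:,2]>.066)&(A[:,2]<.1)&(S>25)&(S<60)&(abs(l)<15)
print('tip',S[m].min(),[ (round((l[q].min()+l[q].max())/2,2),np.percentile(A[q,2],97).round(4)) for s0 in range(36,56,5) for q in [m&(S>s0)&(S<s0+5)]])
m=ok&(A[:,2]>.08)&(A[:,2]<.102)&(S>-32)&(S<20)&(abs(l)<24)
print('cap',np.percentile(A[m,2],[50,95]),np.percentile(S[m],[2,98]))
for s0 in (-5,0,5,10):
    q=m&(S>s0)&(S<s0+4)&(A[:,2]>.0905); print(s0,q.sum(),l[q].min().round(2),l[q].max().round(2),np.percentile(A[q,2],[50,97]).round(4))
m=ok&(A[:,2]>.085)&(A[:,2]<.1)&(S>50)&(S<125)&(abs(l)<18); print(S[m].min())
```

```text
26.325 [0.50586987 0.01849202 0.0613307 ] [-1.79985722e+02 -5.76181321e-02 -1.70148475e+01] 0.3838330287186264 [0.47167358 0.17253953 0.05102172]
tip 31.016450206730486 [(np.float64(0.3), np.float64(0.081)), (np.float64(0.3), np.float64(0.0811)), (np.float64(0.52), np.float64(0.081)), (np.float64(0.5), np.float64(0.0809))]
cap [0.09046527 0.09570249] [-21.84531367  14.13864712]
-5 561 -19.53 19.4 [0.0922 0.1007]
0 839 -24.0 23.97 [0.0925 0.101 ]
5 462 -10.11 10.28 [0.0921 0.0932]
10 496 -10.34 9.87 [0.092  0.0931]
64.61071522075379
```

View pics/w11.png

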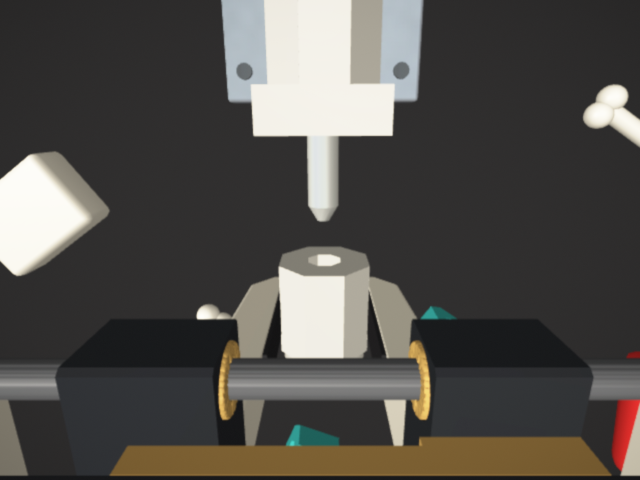

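Call:
apply_moves(steps=[[0.6,-0.4,0,0.2,0,0,0],[0.6,-0.4,-6,0.2,0,0,0],[0.6,-0.4,-12,0.2,0,0,0],[0.6,-0.4,-16,0.2,0,0,0],[0.6,-0.4,-18,0.2,0,0,0],[0.6,-0.4,-20,0.2,0,0,0],[0.6,-0.4,-20,0.2,0,0,0]])

```text
time: 27.2
position: [0.511, 0.0379, 0.0605]
orientation: [180.0, 0.0, -17.0]
contact_force: [0.2, -0.6, 0.5]
finger_gap: 0.382
```

Call:
apply_moves(steps=[[0.6,0,-1,0,0,0,0],[0.6,0,-2,0,0,0,0],[0.6,0,-2,0,0,0,0]])

```text
time: 27.58
position: [0.5116, 0.0398, 0.0605]
orientation: [180.0, 0.0, -17.0]
contact_force: [1.2, -0.4, 0.0]
finger_gap: 0.384
```

Call:
apply_moves(steps=[[0.6,0,-1,0,0,0,0],[0.6,0,-2,0,0,0,0],[0.6,0,-2,0,0,0,0]])

```text
time: 27.95
position: [0.5123, 0.0418, 0.0606]
orientation: [-180.0, -0.0, -17.0]
contact_force: [0.4, 0.0, 0.2]
finger_gap: 0.383
```

Call:
apply_moves(steps=[[0.6,0,-1,0,0,0,0],[0.6,0,-2,0,0,0,0],[0.6,0,-2,0,0,0,0]])

```text
time: 28.32
position: [0.5129, 0.0436, 0.0606]
orientation: [-180.0, -0.0, -17.0]
contact_force: [0.6, -0.1, 0.4]
finger_gap: 0.383
```

Call:
apply_moves(steps=[[0.6,0,-1,0,0,0,0],[0.6,0,-2,0,0,0,0],[0.6,0,-2,0,0,0,0]])

```text
time: 28.7
position: [0.5133, 0.0452, 0.0605]
orientation: [180.0, 0.0, -17.0]
contact_force: [-0.5, -4.7, 0.4]
finger_gap: 0.382
```

Call:
apply_moves(steps=[[0.6,0,-1,0,0,0,0],[0.6,0,-2,0,0,0,0],[0.6,0,-2,0,0,0,0]])

```text
time: 29.08
position: [0.5137, 0.0463, 0.0604]
orientation: [179.9, 0.0, -17.0]
contact_force: [-1.2, -12.1, -0.6]
finger_gap: 0.385
```

Call:
apply_moves(steps=[[0.6,0,-0.5,0,0,0,0],[0.6,0,-1,0,0,0,0],[0.6,0,-1,0,0,0,0]])

```text
time: 29.45
position: [0.514, 0.0472, 0.0604]
orientation: [179.9, 0.0, -17.0]
contact_force: [0.2, -12.1, 0.4]
finger_gap: 0.385
```

Call:
apply_moves(steps=[[0.6,0,-0.5,0,0,0,0],[0.6,0,-1,0,0,0,0],[0.6,0,-1,0,0,0,0]])

```text
time: 29.82
position: [0.5143, 0.0482, 0.0604]
orientation: [179.9, 0.0, -17.0]
contact_force: [-0.9, -12.9, 0.0]
finger_gap: 0.386
```

Call:
apply_moves(steps=[[0.6,0,-1,0,0,0,0],[0.6,0,-2,0,0,0,0],[0.6,0,-3,0,0,0,0],[0.6,0,-4,0,0,0,0]])

```text
time: 30.32
position: [0.5154, 0.0518, 0.0604]
orientation: [179.9, 0.0, -17.0]
contact_force: [-0.2, -13.3, 1.5]
finger_gap: 0.38
```

Run:
```python
from h import *
c=ctrl.capture('wrist'); save(c,'w12'); s=ctrl.state(); print(s['time'],s['position'],(s['position'][:2]-O)@U*1000,s['contact_force'],s['wrist_torque'])
A,ok,S,l=sl(c)
m=ok&(A[:,2]>.089)&(A[:,2]<.0975)&(S>-5)&(S<110)&(abs(l)<9)
print(np.histogram(S[m],bins=np.arange(0,111,1))[0])
```

```text
30.375 [0.51549166 0.05200958 0.0604681 ] 26.763146383673963 [ -0.52667791 -11.53573724   0.65484724] [-1.8422604   0.15108526 -0.01350359]
[  0   0   0   0   0   0   0   0   0   0   0   0   2  26  81 117  91 106
  99  92 103 106 104 105  98 113  98 114 103 118  99 116 103 109 116  98
 123 112 104 115 119 112 113 121 114 122 114 119 166   5   0   0   0   0
   0   0   0   0   0   0   0   0   0   2  86 138 144 139 140 137 150 135
 143 148 151 146 139 149 162 145 220 136 146 140 145 151 144 149 147 139
 159 140 152 157 155 152 161 172 166 150 156 155 152 156 158 156 194 178
  74  80]
```

View pics/w12.png

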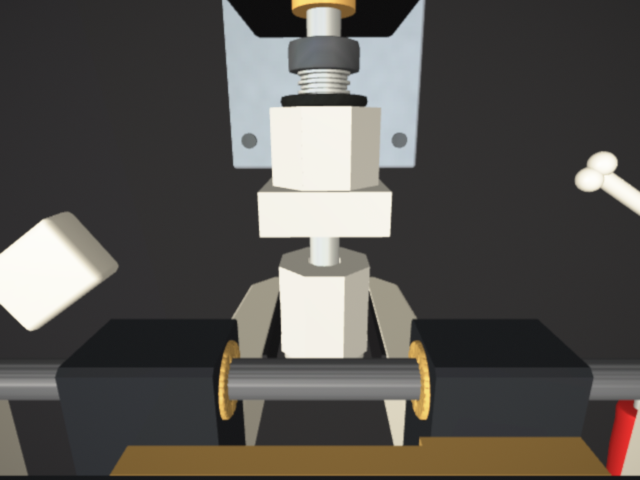

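The cap rides on the strip with a steady drag of about 12 N and no slip in the grip: its front face is 22.0 mm ahead of the TCP, as before. In the picture, the cap front is at row 262 and the spacer's near face at row 236, leaving about 15 mm.

Call:
apply_moves(steps=[[0.6,0,-3,0,0,0,0],[0.6,0,-6,0,0,0,0],[0.6,0,-9,0,0,0,0],[0.6,0,-11,0,0,0,0],[0.6,0,-12,0,0,0,0],[0.6,0,-12,0,0,0,0]])

```text
time: 31.12
position: [0.5189, 0.0633, 0.0605]
orientation: [179.9, 0.0, -17.0]
contact_force: [-0.8, -14.8, 3.4]
finger_gap: 0.383
```

Call:
apply_moves(steps=[[0.6,0,-0.5,0,0,0,0],[0.6,0,-1,0,0,0,0],[0.6,0,-1,0,0,0,0]])

```text
time: 31.5
position: [0.5192, 0.0641, 0.0605]
orientation: [179.9, 0.0, -17.0]
contact_force: [-1.1, -14.9, 3.5]
finger_gap: 0.386
```

Run:
```python
from h import *
f=[]
for i in range(3):
    c=ctrl.capture('wrist'); s=ctrl.state(); f.append(s['contact_force'][:2]@U)
save(c,'w13'); print(s['time'],s['position'],(s['position'][:2]-O)@U*1000,np.round(f,2),s['contact_force'],s['wrist_torque'])
A,ok,S,l=sl(c)
m=ok&(A[:,2]>.089)&(A[:,2]<.0975)&(S>-5)&(S<110)&(abs(l)<9)
print(np.histogram(S[m],bins=np.arange(50,111,0.5))[0])
```

```text
31.65 [0.51916461 0.06415333 0.06052656] 39.45014159944518 [-14.52 -14.79 -14.72] [ -2.27047661 -14.69807749   3.17631167] [-2.53983545  0.36427902 -0.04610428]
[ 54  58  58  59  61  49  60  60  55  54  53  54  61  55  63  62  57  64
  56  48  63  60 101  55   0   0   0   3  23  61  64  68  61  62  61  66
  65  60  72  72  64  68  63  69  69  64  63  70  69  75  63  74  60  73
  64  70  67  73  63  75 145 110  53  67  68  65  65  61  68  69  71  65
  64  80  64  71  63  78  59  75  69  65  76  69  60  71  67  76  62  66
  79  65  81  58  88  59  75  72  71  78  63  87  60  93  58  90  57  93
  58  89  61  88  63  89  64  89  63  18  23  51   0]
```

View pics/w13.png

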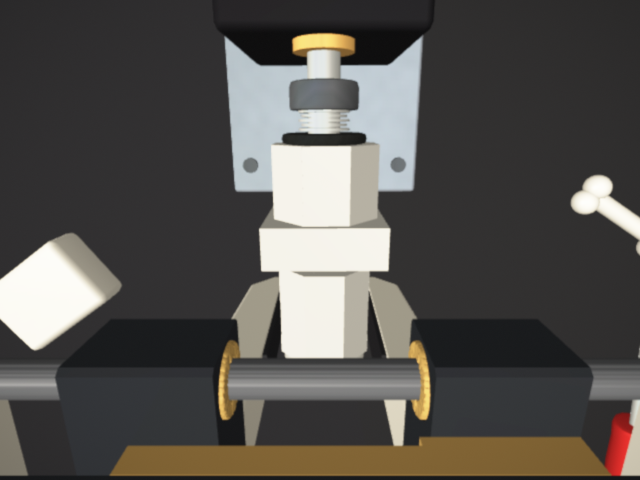

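Call:
apply_moves(steps=[[0.6,0,-0.5,0,0,0,0],[0.6,0,-1,0,0,0,0],[0.6,0,-1,0,0,0,0]])

```text
time: 32.02
position: [0.5195, 0.0651, 0.0605]
orientation: [179.9, 0.0, -17.0]
contact_force: [-2.5, -14.9, 2.6]
finger_gap: 0.381
```

Call:
apply_moves(steps=[[0.6,0,-0.3,0,0,0,0],[0.6,0,-0.5,0,0,0,0],[0.6,0,-0.5,0,0,0,0]])

```text
time: 32.4
position: [0.5196, 0.0656, 0.0605]
orientation: [179.9, 0.0, -17.0]
contact_force: [-2.4, -14.9, 2.5]
finger_gap: 0.385
```

Call:
apply_moves(steps=[[0.6,0,-0.3,0,0,0,0],[0.6,0,-0.5,0,0,0,0],[0.6,0,-0.5,0,0,0,0]])

```text
time: 32.78
position: [0.5197, 0.066, 0.0605]
orientation: [179.9, 0.0, -17.0]
contact_force: [-2.0, -15.7, 2.9]
finger_gap: 0.385
```

```bash
cat >> h.py <<'E'
def fs(n=3):
    f=[];p=[]
    for i in range(n):
        c=ctrl.capture('wrist'); s=ctrl.state(); f.append(s['contact_force'][:2]@U); p.append((s['position'][:2]-O)@U*1000)
    print(s['time'],'S',np.round(p,3),'f',np.round(f,2),'fz',s['contact_force'][2].round(1))
    A,ok,S,l=sl(c)
    m=ok&(A[:,2]>.089)&(A[:,2]<.0975)&(S>-5)&(S<110)&(abs(l)<9)
    print(np.histogram(S[m],bins=np.arange(58,68,0.5))[0])
    return c
E
python3 -c "
from h import *
fs()"
```

```text
32.925 S [41.429 41.419 41.421] f [-14.85 -13.96 -15.34] fz 3.7
[51 59 59 64 64 59 53 62 59 58 49 13 24 61 57 73 61 61 64]
```

Call:
apply_moves(steps=[[0.6,0,-0.3,0,0,0,0],[0.6,0,-0.5,0,0,0,0],[0.6,0,-0.5,0,0,0,0]])

```text
time: 33.3
position: [0.5199, 0.0664, 0.0606]
orientation: [179.9, 0.0, -17.0]
contact_force: [-1.6, -15.9, 3.2]
finger_gap: 0.385
```

```bash
python3 -c "
from h import *
fs()"
```

```text
33.45 S [41.768 41.765 41.737] f [-15.53 -15.77 -16.45] fz 4.1
[59 60 51 62 52 66 53 69 60 54 38 16 36 54 62 66 63 66 57]
```

Call:
apply_moves(steps=[[0.6,0,-0.3,0,0,0,0],[0.6,0,-0.5,0,0,0,0],[0.6,0,-0.5,0,0,0,0]])

```text
time: 33.83
position: [0.52, 0.0669, 0.0605]
orientation: [179.9, 0.0, -17.0]
contact_force: [-2.0, -16.0, 2.7]
finger_gap: 0.385
```

```bash
python3 -c "
from h import *
fs()"
```

```text
33.975 S [42.338 42.371 42.352] f [-15.27 -14.82 -15.96] fz 3.9
[53 60 59 60 50 59 59 62 60 62 58 16  9 60 63 62 60 68 59]
```

Call:
apply_moves(steps=[[0.6,0,-0.3,0,0,0,0],[0.6,0,-0.5,0,0,0,0],[0.6,0,-0.5,0,0,0,0]])

```text
time: 34.35
position: [0.5201, 0.0673, 0.0605]
orientation: [179.8, 0.0, -17.0]
contact_force: [-2.2, -16.3, 3.0]
finger_gap: 0.382
```

```bash
python3 -c "
from h import *
fs(4)"
```

```text
34.55 S [42.755 42.762 42.766 42.765] f [-17.38 -15.12 -16.25 -16.6 ] fz 3.3
[52 65 55 53 64 61 57 57 55 58 54 56 16 22 55 64 63 65 64]
```

Call:
apply_moves(steps=[[0.6,0,-0.3,0,0,0,0],[0.6,0,-0.5,0,0,0,0],[0.6,0,-0.5,0,0,0,0]])

```text
time: 34.92
position: [0.5202, 0.0676, 0.0605]
orientation: [179.8, 0.0, -17.0]
contact_force: [-3.2, -17.8, 3.4]
finger_gap: 0.385
```

```bash
python3 -c "
from h import *
c=fs(4); save(c,'w14')
A,ok,S,l=sl(c)
m=ok&(A[:,2]>.085)&(A[:,2]<.0975)&(S>70)&(S<120)&(abs(l)<9)
print(np.histogram(S[m],bins=np.arange(105,120,0.5)))
c=ctrl.capture('scene'); i=c['image'][150:270,330:490]; cv2.imwrite('pics/s14.png',cv2.resize(i[:,:,::-1],None,fx=5,fy=5))
"
```

```text
35.125 S [43.052 43.076 43.043 43.041] f [-18.39 -18.35 -18.59 -17.8 ] fz 4.2
[62 54 55 50 77 46 66 60 56 60 57 58 35 12 37 65 57 67 66]
(array([ 72,  81,  59,  94,  63,  95,  53, 102,  85,  67,  72,  78,  72,
        83,  72,  82,  48,   0,   0,   1,   0,   0,   0,   0,   0,   1,
         0,   0,   0]), array([105. , 105.5, 106. , 106.5, 107. , 107.5, 108. , 108.5, 109. ,
       109.5, 110. , 110.5, 111. , 111.5, 112. , 112.5, 113. , 113.5,
       114. , 114.5, 115. , 115.5, 116. , 116.5, 117. , 117.5, 118. ,
       118.5, 119. , 119.5]))
```

View pics/w14.png

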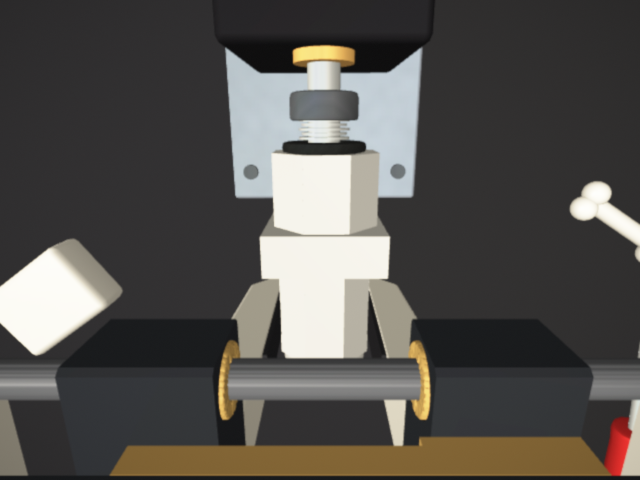

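Call:
apply_moves(steps=[[0.6,0,-0.3,0,0,0,0],[0.6,0,-0.5,0,0,0,0],[0.6,0,-0.5,0,0,0,0]])

```text
time: 35.55
position: [0.5203, 0.068, 0.0605]
orientation: [179.8, 0.0, -17.0]
contact_force: [-2.9, -19.1, 4.7]
finger_gap: 0.384
```

```bash
python3 -c "
from h import *
fs(4)"
```

```text
35.75 S [43.425 43.425 43.427 43.397] f [-18.14 -18.89 -19.26 -18.76] fz 4.2
[55 69 51 58 57 57 59 54 54 72 52 61 52 36 12 38 68 57 73]
```

Call:
apply_moves(steps=[[0.6,0,0.5,0,0,0,0],[0.6,0,1,0,0,0,0],[0.6,0,1,0,0,0,0]])

```text
time: 36.12
position: [0.5203, 0.0678, 0.0605]
orientation: [179.9, 0.0, -17.0]
contact_force: [-0.7, -11.7, 3.1]
finger_gap: 0.378
```

```bash
python3 -c "
from h import *
fs(3)"
```

```text
36.275 S [43.344 43.325 43.32 ] f [-12.   -11.   -12.09] fz 2.2
[48 64 59 56 66 57 51 56 64 60 51 64 51 17 17 64 57 55 63]
```

Call:
apply_moves(steps=[[0.6,0,0.5,0,0,0,0],[0.6,0,1,0,0,0,0],[0.6,0,1.3,0,0,0,0],[0.6,0,1.3,0,0,0,0]])

```text
time: 36.78
position: [0.5203, 0.0677, 0.0606]
orientation: [-180.0, -0.0, -17.0]
contact_force: [1.7, -2.7, -0.1]
finger_gap: 0.383
```

```bash
python3 -c "
from h import *
fs(3)"
```

```text
36.925 S [43.205 43.229 43.227] f [-1.97 -0.99 -1.97] fz -0.7
[61 47 60 58 57 58 64 50 60 59 68 53 41  7 42 56 60 56 67]
```

Call:
apply_moves(steps=[[0.5,0,0,0,0,0,0],[0.3,0,0,0,0,0,0],[0.0,0,0,0,0,0,0],[-0.3,0,0,0,0,0,0],[-0.3,0,0,0,0,0,0],[-0.3,0,0,0,0,0,0]])

```text
time: 37.67
position: [0.52, 0.0678, 0.0605]
orientation: [-180.0, 0.0, -17.0]
contact_force: [0.4, 0.2, -0.2]
finger_gap: 0.644
```

```bash
python3 -c "
from h import *
c=fs(1); save(c,'w15')"
```

```text
37.725 S [43.137] f [-0.19] fz -0.5
[57 62 58 58 61 56 65 58 56 63 54 58 38  6 48 60 55 64 66]
```

Call:
apply_moves(steps=[[-0.3,0,15,0,0,0,0],[-0.3,0,30,0,0,0,0],[-0.3,0,37,0,0,0,0],[0.3,0,37,0,0,0,0],[0.7,0,37,0,0,0,0],[0.7,0,37,0,0,0,0],[0.7,0,37,0,0,0,0]])

```text
time: 38.6
position: [0.5093, 0.0326, 0.0605]
orientation: [-180.0, 0.0, -17.0]
contact_force: [0.3, 0.0, 0.4]
finger_gap: 0.268
```

```bash
python3 -c "
from h import *
c=fs(1); save(c,'w16')
c=ctrl.capture('scene'); i=c['image'][150:270,330:490]; cv2.imwrite('pics/s16.png',cv2.resize(i[:,:,::-1],None,fx=5,fy=5))"
```

```text
38.65 S [6.291] f [0.33] fz 0.4
[77 73 70 74 69 70 72 76 73 70 79 69 87 56 54 77 82 71 85]
```

View pics/w16.png

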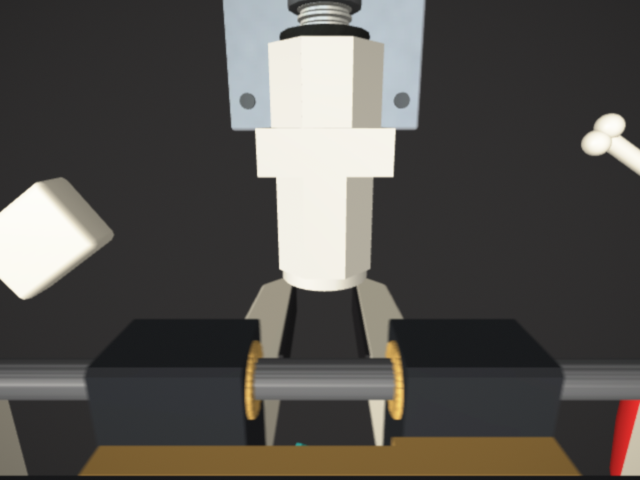

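View pics/s16.png

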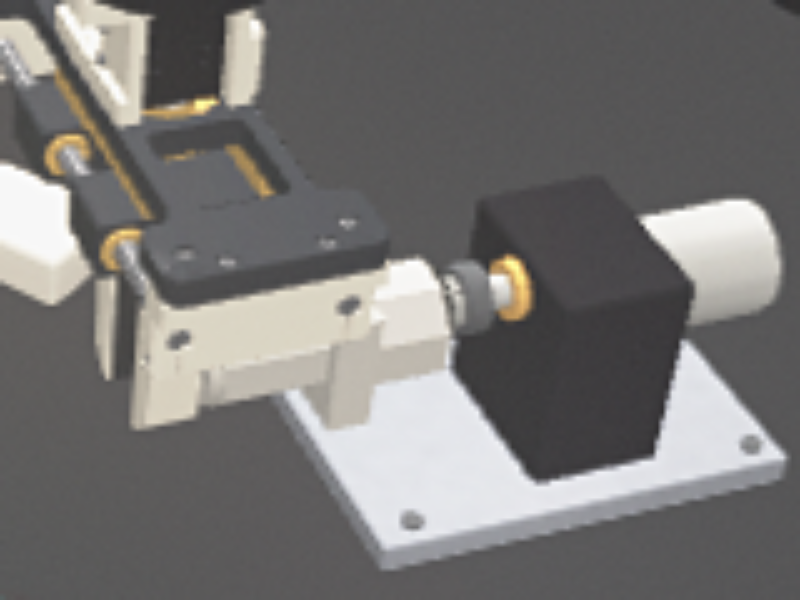

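Call:
apply_moves(steps=[[0.7,0,-3,0,0,0,0],[0.7,0,-5,0,0,0,0],[0.7,0,-6,0,0,0,0],[0.7,0,-6,0,0,0,0]])

```text
time: 39.2
position: [0.511, 0.0381, 0.0605]
orientation: [180.0, 0.0, -17.0]
contact_force: [0.5, -0.0, -0.2]
finger_gap: 0.15
```

Call:
apply_moves(steps=[[0.7,0,-0.5,0,0,0,0],[0.7,0,-0.5,0,0,0,0]])

```text
time: 39.45
position: [0.5112, 0.0385, 0.0605]
orientation: [-180.0, -0.0, -17.0]
contact_force: [0.1, -0.1, -0.4]
finger_gap: 0.148
```

```bash
python3 -c "
from h import *
fs(2)"
```

```text
39.55 S [12.587 12.602] f [-0.01 -0.67] fz -0.7
[63 74 69 69 70 71 65 74 61 76 77 62 80 52 46 64 80 74 75]
```

Call:
apply_moves(steps=[[0.7,0,-0.4,0,0,0,0],[0.7,0,-0.4,0,0,0,0]])

```text
time: 39.8
position: [0.5113, 0.0389, 0.0605]
orientation: [-180.0, -0.0, -17.0]
contact_force: [0.5, -0.2, -0.1]
finger_gap: 0.152
```

```bash
python3 -c "
from h import *
fs(2)"
```

```text
39.9 S [13.03  13.027] f [0.44 0.32] fz 0.6
[63 68 63 76 68 69 71 75 62 78 64 71 77 60 29 79 68 84 62]
```

Call:
apply_moves(steps=[[0.7,0,-0.4,0,0,0,0],[0.7,0,-0.4,0,0,0,0]])

```text
time: 40.15
position: [0.5114, 0.0393, 0.0605]
orientation: [180.0, -0.0, -17.0]
contact_force: [-0.5, 0.9, -0.2]
finger_gap: 0.15
```

```bash
python3 -c "
from h import *
fs(2)"
```

```text
40.25 S [13.42  13.417] f [-0.61 -0.59] fz -0.3
[76 58 78 66 70 68 69 74 73 61 75 73 69 65 22 78 73 76 75]
```

Call:
apply_moves(steps=[[0.7,0,-0.3,0,0,0,0],[0.7,0,-0.3,0,0,0,0]])

```text
time: 40.5
position: [0.5114, 0.0394, 0.0605]
orientation: [180.0, 0.0, -17.0]
contact_force: [-1.3, -2.4, 0.3]
finger_gap: 0.149
```

```bash
python3 -c "
from h import *
fs(2)"
```

```text
40.6 S [13.495 13.484] f [-3.3  -3.68] fz 0.2
[78 66 66 73 69 63 74 64 67 68 75 70 68 74 19 75 77 72 80]
```

The touch on the cap's closed end at S≈13.43 puts it about 0.35 mm short of the 4.5 N reference probe. That means roughly 0.75 mm of squeeze, or about 3 N. I'll back off and check.

Call:
apply_moves(steps=[[0.7,0,8,0,0,0,0],[0.7,0,20,0,0,0,0],[0.7,0,30,-40,0,0,0],[0.7,0,60,-90,0,0,0],[0.7,0,90,-120,0,0,0],[0.7,0,90,-120,0,0,0],[0.7,0,90,-120,0,0,0]])

```text
time: 41.48
position: [0.4848, -0.0463, 0.1796]
orientation: [-180.0, 0.1, -17.0]
contact_force: [0.5, 0.3, -1.0]
finger_gap: 0.15
```

```bash
python3 -c "
from h import *
s=ctrl.state(); print(s['time'],s['position'])
c=ctrl.capture('scene'); save(c,'scene17'); i=c['image'][150:270,330:490]; cv2.imwrite('pics/s17.png',cv2.resize(i[:,:,::-1],None,fx=5,fy=5,interpolation=cv2.INTER_CUBIC))
import pickle; P0=cv2.imread('pics/scene0.png'); d=cv2.absdiff(P0,cv2.imread('pics/scene17.png')).max(2); d[:240,340:]=0
print('diff px',np.argwhere(d>60).shape, )
cv2.imwrite('pics/diff17.png',d)
c=ctrl.capture('wrist'); save(c,'w17')
"
```

```text
41.475 [ 0.48475286 -0.04627346  0.17960792]
diff px (6982, 2)
```

View pics/s17.png

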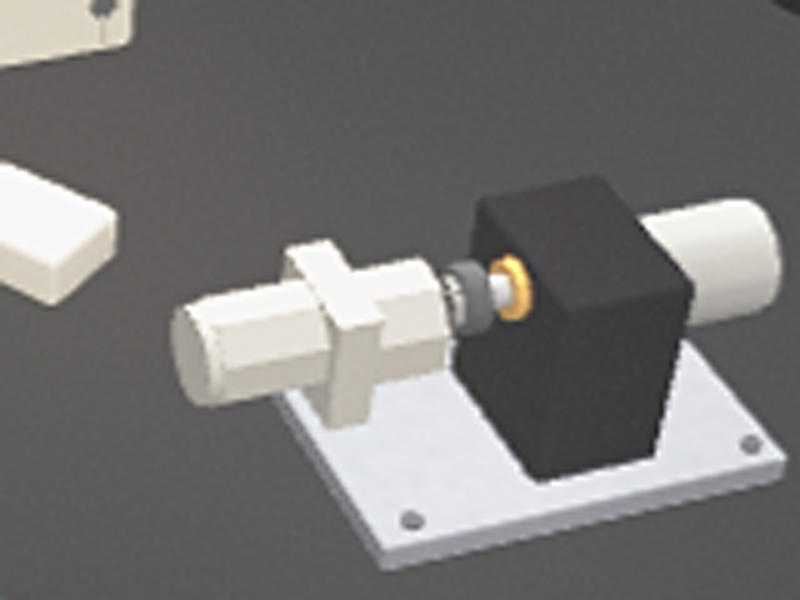

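View pics/scene17.png

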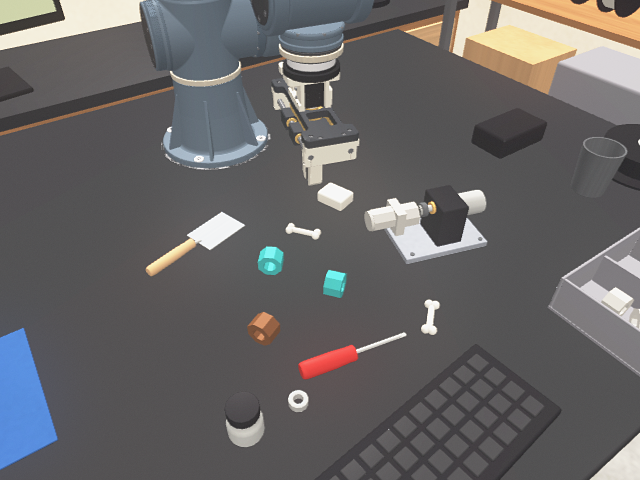

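View pics/w17.png

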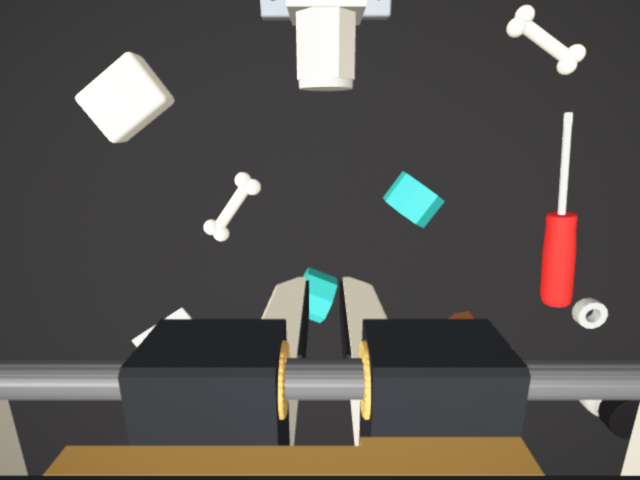

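The stack of cap, spacer and hub sits closed up on the spindle (scene picture, columns 366–432, rows 200–230). The bystanders are where they started and the robot is clear of everything. Handing in.

```bash
python3 -c "
from h import *
print(ctrl.hand_in())"
```

```text
the job is handed in; nothing more can be done
None
```

The spindle is loaded in the right order (hub, spacer, then cap open end first), and I handed the job in at about 41.5 s. The hand-in gives no verdict, so the checks below are my own.

**Hub and spacer:** With the hub held, I felt the pad, then backed off and let the hub hang on the spindle. With both on, I pushed the spacer with open fingers to about 4.5 N to get a reference for the stack's position.

**Cap:** It rode up the strip at about 12 N and dragged at about 15 N. The push then rose another 3 to 4 N as the pad took up. I relaxed the arm to near zero force before letting go.

**Clamping checks:**
- **Finger touch on the closed end:** this puts the spring squeeze at about 0.75 mm, roughly 3 N.
- **Position under the grip:** this gave about 0.85 mm, roughly 3.4 N. Both are inside the 0.8 to 9 N range, but they are estimates from position and noisy force readings, as the clamp force can't be measured directly.
- **Last force step:** the push rose about 0.5 N where about 1.5 N was expected, probably because the strip drag varies.

**Final pictures:** I saw no gap in the stack, the robot was clear, and the bystanders looked unmoved by eye. My automatic before/after image comparison was no use because the arm and the moved parts dominated it.

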